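Stack insert-pin trays on the carrier, cover them and lock with the carry bar

TASK

Draw the carry bar out of the carrier and lay it aside, then stack all the pin trays on the carrier's deck, cut corners over cut corners so that every skirt seats fully on the one below, and put the flat cover on top of them, seated the same way. Then thread the carry bar back through both end plates until its handle is home against the plate, and do not knock over any of the vials standing about.

Things in the scene. Friction and masses are not known exactly. Their poses are not given: they have to be found in the camera images.
- carrier: Fixed aluminium carrier: base plate 186 mm (its x) by 84 mm (y), 6 mm thick, a deck in its middle (see deck), and at each end (|x| = 75 to 83 mm) an upright end plate, 50 mm wide (y), 150 mm high, with a square window 20 x 20 mm centred at y = 0, z = 128 mm (lower edge at z = 118 mm). The windows are in line; the bar goes in from the -x end. Origin: centre of the underside; z up.
- deck (a point): Centre of the carrier's deck at shoulder height, 12 mm above the table; axes as the carrier's. The deck is 90 x 60 mm, its two +x corners cut off like the trays', with a tray's raised platform on top: the first tray's underside rests at this height, each further one 16 mm higher.
- near_window (a point): Centre of the window in the carrier's -x end plate, on its outer face (carrier x = -83 mm).
- far_window (a point): Centre of the window in the carrier's +x end plate, on its outer face (carrier x = +83 mm).
- bar: Carry bar: steel rod 16 mm thick, 188 mm long, with a black handle block at one end. Origin: on the rod's axis at the handle's face (the shoulder); x runs along the rod to its tip. 120 g. It starts through both windows, resting on their lower edges, shoulder 0 to 8 mm off the -x end plate, and slides out towards carrier -x. Home: shoulder against that plate, tip 22 mm beyond the other, z about 126 mm.
- bar_handle (a point): Middle of the bar's handle, on the rod's axis, 25 mm behind the shoulder (bar x = -25 mm). The handle is 50 mm long (bar x), 30 mm wide (bar y) and 20 mm high (bar z): grip it across the 30 mm. It does not pass through a window. Lying on a flat surface, the axis is 10 mm up at the handle and 8 mm up at the tip.
- bar_tip (a point): Tip of the carry bar's rod, on its axis (bar x = 188 mm); the last 12 mm taper from 16 to 8 mm.
- tray1: White plastic pin tray, 90 mm (its x) by 60 mm (y), 22 mm high, 70 g; the two corners at its +x end are cut off by 12 mm, those at -x are square. Underneath, a hollow skirt 4 mm thick, 10 mm deep; on top, a raised slotted platform (see tray2). Origin: centre of the underside, z up. Starts flat on the table; grip it across the 60 mm. Three to five trays, in any order; absent ones read None from the start.
- tray2: Tray just like tray1. Its platform, 6 mm high with bevelled edges, has the same cut-corner outline, 5.3 mm in from the edge; the shoulder round it is 16 mm above the underside. The next skirt drops over it (1.3 mm play a side) and rests on the shoulder, only if cut corners are over cut corners. Stacked trays are 16 mm apart; an unseated one sits up to 6 mm too high.
- tray3: Another tray just like tray1; None if absent.
- tray4: Another tray just like tray1; None if absent.
- tray5: Another tray just like tray1; None if absent.
- cover: White plastic cover: outline, cut corners (+x end) and skirt like a tray's, but with a plain flat top without platform or slots, 16 mm high in all. It seats on a tray's platform as a tray does. Origin: centre of the underside, z up. 60 g. Grip it across the 60 mm. It starts flat on the work surface.
- mat: Flat black rubber mat fixed to the table, 290 mm (its x) by 50 mm (its y), 2 mm thick, kept clear: a place to lay the bar (its handle to the mat's -x end). Origin: centre of the underside.
- vial1: Sample vial standing upright, 28 mm across the cap, 48 mm high; not part of the job. Origin: centre of the base.
- vial2: Another such vial, standing.
- vial3: Another such vial, standing.
- vial4: Another such vial, standing.
Things that resemble listed ones, but are neither listed nor needed, are in the scene too. What is shaped like the tray4 but turquoise is not meant.

How it is judged:
By the outcome, as a careful person would: the job done as asked, in the order asked, and still so for the second after the job is handed in, with the robot touching nothing.
Of tray1, tray2, tray3, tray4, tray5 only 3 to 5 are there at a start; the rules pass over those that are not, and their reading is None.
At some moment in a run one of cover may be knocked a few centimetres aside while the robot is not near it.
Once in a run the grip may slacken for a moment while it holds something.
It also fails if it takes over 210 s, if anything falls off the work surface, if the arm or the gripper's body presses on something with over 40 N, if the wrist force passes 120 N, or if a joint passes its speed limit or range.

ROBOT

A 6-joint arm with a two-finger parallel gripper is mounted at the origin on the work surface. World frame = base frame: x ahead of the robot, y to its left, z up, the work surface at z = 0. Lengths are in m, angles in degrees, forces in N, time in s.
With the tool pointing down it reaches from about 0.375 to 0.9 m from the base axis. Payload 3.1 kg.
Tool frame: the origin (TCP) lies between the finger pads; the fingertips stand 22 mm ahead of it and the grasp point (between the pads) lies 3 mm ahead of it; z points along the fingers, y is the line along which they close (so a half turn about z gives the same grasp; the last joint's range is limited). The gripper opens to 87 mm and grips with 3 to 60 N. Pads are 19 mm wide; open, the fingers measure 117 mm over their backs; the gripper's body (75 mm by 190 mm) begins 51 mm behind the grasp point.
Start: joints at [-74.112, 30.224, 82.088, -0, 67.689, -10.227], TCP at [0.275, -0.561, 0.245] pointing down, gripper open.
Joint ranges: [-176.69, 176.69], [-43.24, 126.21], [12.49, 139.97], [-82, 262], [0, 151.66], [-163.58, 163.58]. Speed limits (degrees/s): [159.86, 159.86, 180, 180, 180, 180].

INTERFACE

Orientations are given as a 3x3 rotation matrix whose columns are the frame's x, y, z axes.
In Python, from rig import bot, capture, search_frame, outline_of, spot_point gives the robot as it stands.
- The arm moves only by the tool jog_arm, never from a script. Its argument "rows" is text: rows parted by semicolons, each of 7 numbers parted by spaces: the opening, from 0 (shut) to 1 (fully open), then the shift along the tool's x, y, z as a fraction of full scale, then the turn, a rotation vector about the tool's x, y, z as a fraction of full scale. A call has 1 to 20 rows; each row is the pose to reach, as a shift and turn from the pose commanded when the call began, along the tool's axes at that moment; what a row does not reach only later rows make up. Full scale, the value 1, is 0.5 m for a shift and pi/4 rad for a turn. A row lasts 1/12 s, in which the tool goes at most 41.7 mm and 7.16 degrees, less where a joint would pass 70% of its speed; a pose out of reach is approached as far as the arm can. A call with a number of a shift or a turn outside -1 to 1 is refused whole. A call with a gripper value outside its range is refused whole. The fingers move at their own pace and stop on an object; the grip force is fixed at half the most. Time passes only in rows, so rows that repeat a pose let the fingers close. It gives the time, the measured TCP pose, the force, the opening and the grip force at its end, in the units of the state.
- bot.read_state(): the state, without advancing time (a new reading comes with each control period).
- capture(name): name is "scene" or "side" or "wrist"; returns a dict with "pixels" (400x640x3 uint8, red, green, blue), "fx", "fy", "cx", "cy" (pixels), "R" (3x3) and "t" (3): a world point X has camera coordinates R X + t; the wrist camera has in their place "mount" (4x4, takes a point from camera to tool coordinates, whose origin is the TCP and whose axes are the flange's). Camera axes: x right, y down, z forward; pixel columns grow to the right and rows downward; lengths in m; the calibration is good to about 2 mm. A picture is of the moment at which its call begins: read the wrist's pose just before it. There is no depth.
- bot.hand_in(): hands the job in; it is judged then, once.
Trained networks look in a picture, given as the dict that the camera call returned (one of the last four; its "shot" number tells which), for a name from the list of things; names that differ only in an ending like _2 or _b are one class to them, and where a whole thing is asked for, a point or a joint stands for the part that bears it (a point fixed in the world has none). Each returns a list of dicts, best first, with "conf" (0 to 1); they miss things now and then, are a little off and sometimes report something else, mostly with a low value. They report only what shows in the picture. A call takes as long as a camera call. They do not tell look-alikes from the thing itself.
- search_frame(label, picture): "point" ([x, y, z] in m, in world coordinates, good to about 4 mm: the middle of the surface that is visible of it).
- outline_of(label, picture): "region" (400x640 bool, what is visible of it).
- spot_point(label, picture): "point" ([x, y, z] in m, in world coordinates, good to about 4 mm: a listed point, or the origin of a listed thing).
The state is a dict: "time_s": time; "joint_positions": joint angles; "qvel": joint speeds; "tau": joint torques, N m; "position": TCP position; "tcp_rot": TCP orientation; "force": force on the tool from outside, world axes, zero at the start; "moment": the same for the moment, N m; "opening": opening from 0.0 (shut) to 1.0 (fully open); "grasp_force": force on a finger pad.
Only numpy, scipy, OpenCV 4.12 (cv2) and the standard library are available. Lean on these libraries where they do the work, as an engineer would, in place of code of your own. Each camera call takes 0.05 s, during which the arm holds its last target. There are 200 camera calls.

## Working session

There is one attempt and no reset: what is moved stays moved. The work goes in short steps, Python scripts to look and compute and a tool call to move; the robot and the scene stay as the last step left them, time stands still between calls to the robot, and variables do not carry over. Pictures are saved under pics/ and viewed, at most 14 in all, crops included, and the job is handed in when it is done.

Besides the shell and the picture viewer there is one more tool, called after "Emit:" as name(argument=value, ...) on one line, values as JSON. jog_arm: Moves the arm, as the interface text tells. Its arguments: {"type":"object","properties":{"rows":{"type":"string"}},"required":["rows"]}

```bash
ls; mkdir -p pics; cat > h.py <<'E'
import numpy as np, cv2
from rig import bot, capture, search_frame, outline_of, spot_point
np.set_printoptions(precision=4,suppress=True)
def save(c,n,crop=None,s=1):
    p=c["pixels"][:,:,::-1]
    if crop: p=p[crop[1]:crop[3],crop[0]:crop[2]]
    cv2.imwrite("pics/"+n,cv2.resize(p,None,fx=s,fy=s,interpolation=cv2.INTER_CUBIC))
def cam(c,st=None):
    if "mount" in c:
        st=st or bot.read_state(); M=np.array(c["mount"]); 
        Rw=np.array(st["tcp_rot"])@M[:3,:3]; tw=np.array(st["tcp_rot"])@M[:3,3]+np.array(st["position"])
        return Rw.T,-Rw.T@tw
    return np.array(c["R"]),np.array(c["t"])
def proj(c,X,st=None):
    R,t=cam(c,st); p=R@np.array(X)+t
    return np.array([c["fx"]*p[0]/p[2]+c["cx"],c["fy"]*p[1]/p[2]+c["cy"]])
def unproj(c,uv,z,st=None):
    R,t=cam(c,st); d=R.T@np.array([(uv[0]-c["cx"])/c["fx"],(uv[1]-c["cy"])/c["fy"],1]); o=-R.T@t
    return o+d*(z-o[2])/d[2]
E
python3 - <<'E'
from h import *
st=bot.read_state(); print(st["position"],np.array(st["tcp_rot"]),st["opening"],st["time_s"])
for n in ("scene","side"):
    c=capture(n); save(c,n+"0.png",s=1.25)
    for l in ["carrier","deck","near_window","far_window","bar_handle","bar_tip","tray1","cover","mat","vial1"]:
        for d in spot_point(l,c):
            print(n,l,np.array(d["point"]),round(d["conf"],2),proj(c,d["point"]).round())
E
```

```text
pics
[ 0.2749 -0.5605  0.2436] [[ 0.8979  0.4402 -0.0006]
 [ 0.4402 -0.8979  0.0021]
 [ 0.0003 -0.0021 -1.    ]] 1.0019805699524662 0.0
scene carrier [0.5182 0.1715 0.0005] 0.83 [396. 220.]
scene carrier [0.5281 0.2561 0.1252] 0.38 [435. 192.]
scene carrier [0.5289 0.2799 0.1265] 0.34 [445. 192.]
scene deck [0.5201 0.1768 0.0122] 0.56 [399. 217.]
scene near_window [0.5101 0.0935 0.1314] 0.63 [370. 180.]
scene far_window [0.5275 0.2555 0.1262] 0.69 [435. 191.]
scene bar_handle [0.5086 0.0644 0.1244] 0.81 [359. 181.]
scene bar_handle [ 0.6785 -0.0559 -0.0017] 0.53 [305. 260.]
scene bar_tip [0.5287 0.279  0.1279] 0.88 [444. 192.]
scene tray1 [ 0.4461 -0.3398 -0.0038] 0.83 [218. 188.]
scene tray1 [ 0.4617 -0.07    0.0012] 0.81 [310. 198.]
scene tray1 [ 0.3988 -0.4872  0.0018] 0.68 [173. 172.]
scene tray1 [0.4748 0.3817 0.0002] 0.64 [474. 214.]
scene tray1 [ 0.4629 -0.1903  0.0014] 0.6 [268. 195.]
scene cover [ 0.5818 -0.2046 -0.004 ] 0.73 [254. 228.]
scene mat [ 0.6785 -0.0597  0.0022] 0.66 [303. 259.]
scene vial1 [0.4748 0.3851 0.0014] 0.75 [475. 214.]
scene vial1 [ 0.5741 -0.055   0.00
[... 502 characters left out ...]
6. 210.]
side bar_handle [0.6814 0.2692 0.0018] 0.67 [215. 282.]
side bar_tip [0.5291 0.2754 0.1251] 0.77 [267. 268.]
side tray1 [ 0.4583 -0.1937 -0.0001] 0.95 [360. 195.]
side tray1 [0.4782 0.3766 0.0013] 0.89 [270. 351.]
side tray1 [ 0.4604 -0.0665  0.0022] 0.85 [346. 219.]
side tray1 [ 0.3999 -0.4878 -0.0031] 0.82 [397. 154.]
side tray1 [ 0.4443 -0.3369  0.0014] 0.56 [375. 172.]
side cover [ 0.5843 -0.2048 -0.0025] 0.57 [323. 185.]
side mat [ 0.6762 -0.0552 -0.0068] 0.61 [278. 206.]
side vial1 [ 0.3848  0.1427 -0.001 ] 0.71 [349. 281.]
side vial1 [0.6811 0.2718 0.0007] 0.68 [214. 283.]
side vial1 [ 0.5701 -0.0497 -0.0036] 0.61 [309. 215.]
side vial1 [0.5953 0.4096 0.0013] 0.52 [212. 345.]
```

View pics/scene0.png

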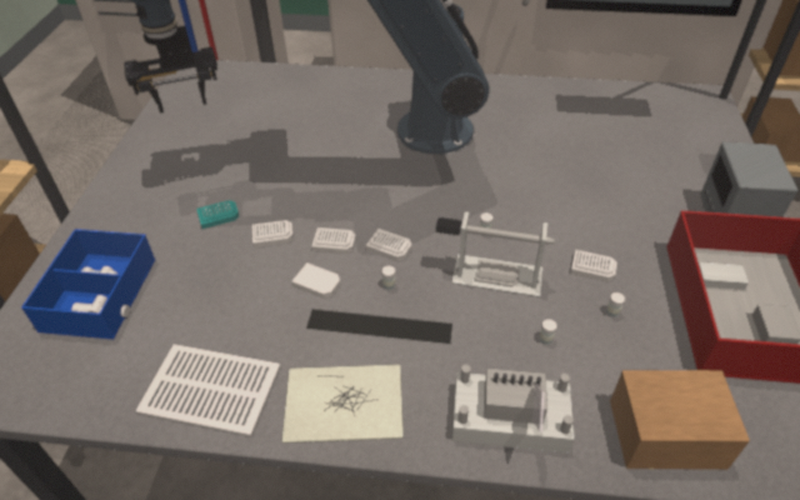

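View pics/side0.png

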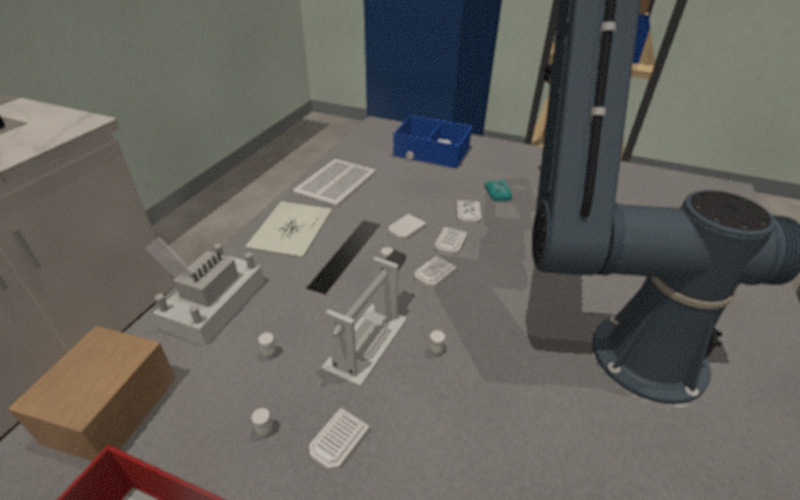

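The candidates, with pixels in the 800-wide scene picture:
- **White trays:** four, at (272,232), (333,239), (390,243) and (594,263).
- **Turquoise look-alike:** (217,213), excluded.
- **White cover:** plain flat top, at (317,279).
- **Other look-alikes:** the big slotted rack at (210,388), the block with posts at (515,400), and the white pieces in the bins.
- **Bar handle:** black, at (448,226). The black mat is at (380,325).
- **Vials:** (389,277), (549,331), (616,302) and (487,220).

The side picture agrees with this. I'm going for the bar handle first.

```bash
cat >> h.py <<'E'
def plan(*targets):
    """targets (x,y,z,theta): printed rows, tool down with x axis at theta, relative to present pose"""
    st=bot.read_state(); R=np.array(st["tcp_rot"]); p=np.array(st["position"])
    th0=np.degrees(np.arctan2(R[1,0],R[0,0]))
    from scipy.spatial.transform import Rotation as Ro
    print("t %.1f p"%st["time_s"],p,"th %.1f op %.3f gf %.1f f"%(th0,st["opening"],st["grasp_force"]),np.array(st["force"]).round(1),"j6 %.0f"%st["joint_positions"][5])
    for x,y,z,th in targets:
        d=R.T@(np.array([x,y,z])-p)/0.5
        t=np.radians(th); G=np.array([[np.cos(t),np.sin(t),0],[np.sin(t),-np.cos(t),0],[0,0,-1.]])
        rv=Ro.from_matrix(R.T@G).as_rotvec()/(np.pi/4)
        print("  ",d.round(4),rv.round(4),"rows",int(np.ceil(max(np.linalg.norm(d)*.5/.0417,np.linalg.norm(rv)*45/7.16)))+1)
E
python3 - <<'E'
from h import *
c=capture("wrist"); print(np.array(c["mount"]),c["fx"])
plan((.49,-.05,.33,71),(.5065,.063,.25,71))
E
```

```text
[[ 0.0005 -0.9662 -0.2577  0.0718]
 [ 1.      0.001  -0.0017 -0.0014]
 [ 0.0019 -0.2577  0.9662 -0.1401]
 [ 0.      0.      0.      1.    ]] 308.22496499774445
t 1.1 p [ 0.2751 -0.5612  0.2445] th 26.1 op 0.999 gf 0.0 f [-0.4 -0.4  0.4] j6 -10
   [ 0.8359 -0.7288 -0.1709] [-0.     -0.     -0.9974] rows 15
   [ 0.965  -0.9172 -0.0109] [-0.     -0.     -0.9974] rows 17
```

Emit:
jog_arm(rows="1 0.83 -0.73 -0.28 0 0 -1; 1 0.83 -0.73 -0.28 0 0 -1; 1 0.83 -0.73 -0.28 0 0 -1; 1 0.83 -0.73 -0.28 0 0 -1; 1 0.83 -0.73 -0.28 0 0 -1; 1 0.83 -0.73 -0.28 0 0 -1; 1 0.83 -0.73 -0.28 0 0 -1; 1 0.83 -0.73 -0.28 0 0 -1; 1 0.83 -0.73 -0.28 0 0 -1; 1 0.83 -0.73 -0.28 0 0 -1; 1 0.83 -0.73 -0.28 0 0 -1; 1 0.83 -0.73 -0.28 0 0 -1; 1 0.83 -0.73 -0.28 0 0 -1; 1 0.83 -0.73 -0.28 0 0 -1; 1 0.83 -0.73 -0.28 0 0 -1; 1 0.83 -0.73 -0.28 0 0 -1; 1 0.83 -0.73 -0.28 0 0 -1")

```text
time_s: 2.57
position: [0.4867, -0.051, 0.3842]
tcp_rot: [[0.323, 0.946, -0.001], [0.946, -0.323, -0.001], [-0.001, -0.001, -1.0]]
force: [-0.2, -0.4, 0.6]
opening: 1.0
grasp_force: 0.0
```

```bash
cat >> h.py <<'E'
def locate(label,c,st,z,minc=.3):
    """outline -> mask corners at height z: rectangle centre, yaw"""
    out=[]
    for d in outline_of(label,c):
        if d["conf"]<minc: continue
        m=d["region"].astype(np.uint8)
        k=max(cv2.findContours(m,0,2)[0],key=cv2.contourArea)[:,0]
        P=np.array([unproj(c,q,z,st)[:2] for q in k])
        r=cv2.minAreaRect((P*1000).astype(np.float32))
        (w,h),a=r[1],r[2]
        if w<h: w,h,a=h,w,a+90
        ctr=np.array(r[0])/1000; u=np.array([np.cos(np.radians(a)),np.sin(np.radians(a))]); v=np.array([-u[1],u[0]])
        # cut end: the nearer farthest-corner distance
        q=(P-ctr); hw,hh=w/2000,h/2000
        e=[sum(np.min(np.hypot(q@u-s*hw,q@v-b*hh)) for b in(-1,1))*1000 for s in(1,-1)]
        if e[1]>e[0]: a+=180
        a=(a+180)%360-180
        print(label,"conf %.2f"%d["conf"],"ctr",ctr.round(4),"yaw(cut) %.1f"%a,"size",round(w),round(h),"cornergap",np.round(e,1),"px",k.mean(0).round())
E
python3 - <<'E'
from h import *
st=bot.read_state(); c=capture("wrist"); save(c,"w1.png",s=1.25)
for l,z in (("tray1",.012),("cover",.012),("mat",.002)): locate(l,c,st,z)
for l in ("near_window","far_window","bar_handle","bar_tip","vial1"):
    for d in spot_point(l,c): print(l,np.array(d["point"]),d["conf"])
plan((.5065,.063,.22,83.5))
E
```

```text
tray1 conf 0.90 ctr [ 0.4568 -0.311 ] yaw(cut) -18.8 size 84 53 cornergap [22.2 31.5] px [341. 299.]
tray1 conf 0.88 ctr [ 0.461  -0.0628] yaw(cut) 69.8 size 92 59 cornergap [22.1  5.3] px [308. 176.]
tray1 conf 0.76 ctr [ 0.4591 -0.1829] yaw(cut) 88.1 size 85 61 cornergap [19.5 18.7] px [327. 235.]
cover conf 0.60 ctr [ 0.582  -0.2002] yaw(cut) -110.8 size 91 63 cornergap [20.5 38.9] px [396. 221.]
mat conf 0.81 ctr [ 0.6814 -0.0554] yaw(cut) -91.3 size 290 52 cornergap [6.5 8.3] px [427. 120.]
near_window [0.5104 0.0871 0.127 ] 0.58
bar_handle [0.507  0.0642 0.1255] 0.88
vial1 [0.3861 0.1447 0.0023] 0.89
vial1 [ 0.4576 -0.0674 -0.0006] 0.63
t 3.0 p [ 0.487  -0.0513  0.3844] th 71.1 op 1.001 gf 0.0 f [ 0.3 -0.2  0.3] j6 -0
   [ 0.2289 -0.0372  0.3289] [-0.0004 -0.0001 -0.2766] rows 6
```

View pics/w1.png

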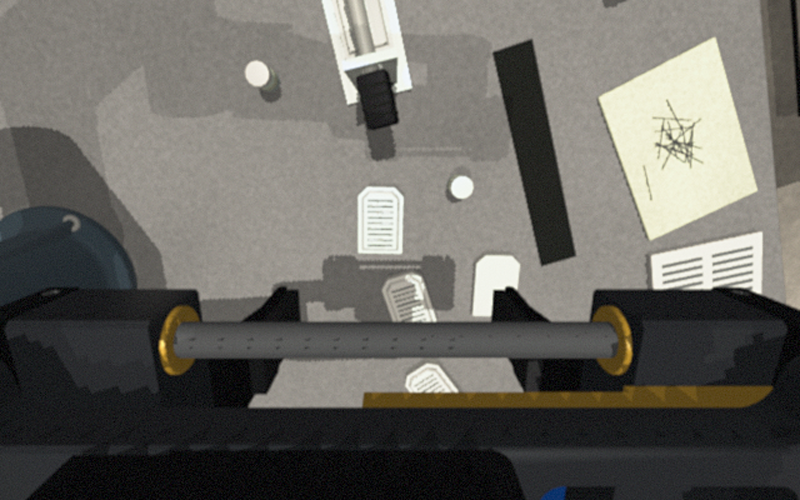

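The wrist picture shows:
- the black handle at (378,98) in front of the near plate
- three trays with their cut ends up or up-left, at (381,220), (408,300) and (430,380)
- the plain cover at (497,285)
- the mat at (535,150), clear
- vials at (258,75) and (461,187)

So the trays can be picked with tool x towards the cut end.

Emit:
jog_arm(rows="1 0.23 -0.035 0.33 0 0 -0.275; 1 0.23 -0.035 0.33 0 0 -0.275; 1 0.23 -0.035 0.33 0 0 -0.275; 1 0.23 -0.035 0.33 0 0 -0.275; 1 0.23 -0.035 0.33 0 0 -0.275; 1 0.23 -0.035 0.33 0 0 -0.275; 1 0.23 -0.035 0.33 0 0 -0.275; 1 0.23 -0.035 0.33 0 0 -0.275; 1 0.23 -0.035 0.33 0 0 -0.275")

```text
time_s: 3.77
position: [0.5092, 0.0627, 0.2213]
tcp_rot: [[0.114, 0.993, 0.004], [0.993, -0.114, -0.001], [-0.0, 0.004, -1.0]]
force: [0.3, -0.2, 0.5]
opening: 1.002
grasp_force: 0.0
```

```bash

python3 - <<'E'
from h import *
st=bot.read_state(); c=capture("wrist"); save(c,"w2.png",s=1.25)
for l in ("carrier","deck","near_window","far_window","bar_handle","bar_tip","bar"):
    for d in spot_point(l,c): print(l,np.array(d["point"]),d["conf"])
for d in outline_of("bar_handle",c)[:1]:
    ys,xs=np.nonzero(d["region"]); print(d["conf"],xs.min(),xs.max(),ys.min(),ys.max())
locate("bar_handle",c,st,.136)
plan((.5065,.063,.129,83.5))
E
```

```text
carrier [0.5247 0.1781 0.0008] 0.58
deck [0.52   0.1752 0.0137] 0.75
near_window [0.5098 0.0881 0.1284] 0.79
near_window [0.5124 0.0866 0.1295] 0.4
near_window [ 0.5677 -0.0542  0.0015] 0.35
far_window [0.5098 0.0905 0.1282] 0.32
far_window [0.5125 0.0849 0.1288] 0.24
bar_handle [0.5042 0.0635 0.128 ] 0.6
bar_handle [ 0.4582 -0.0682  0.0001] 0.17
bar [0.5156 0.0846 0.1279] 0.58
0.87 292 334 0 241
bar_handle conf 0.87 ctr [0.5172 0.1557] yaw(cut) -95.8 size 107 15 cornergap [1.2 1.6] px [310. 104.]
bar_handle conf 0.57 ctr [0.5181 0.1503] yaw(cut) -96.0 size 118 54 cornergap [0.5 2.8] px [312. 104.]
t 4.3 p [0.5078 0.0636 0.2197] th 83.5 op 1.005 gf 0.0 f [ 0.5 -0.   0.4] j6 1
   [-0.0015 -0.0025  0.1814] [ 0.0004 -0.     -0.0005] rows 4
```

View pics/w2.png

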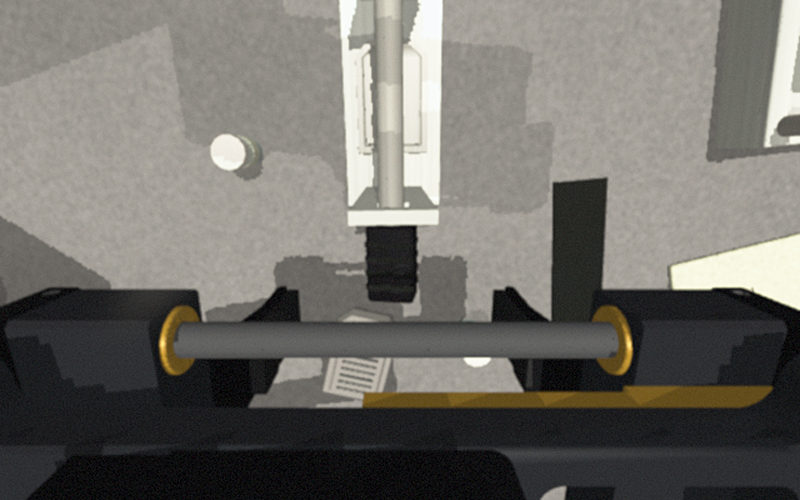

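The view from above shows the handle at (392,262) between the fingers, with the rod running straight up the picture and the deck's cut corners up (+x). I'm descending and gripping.

Emit:
jog_arm(rows="1 -0.002 -0.003 0.09 0 0 -0.01; 1 -0.002 -0.003 0.18 0 0 -0.01; 1 -0.002 -0.003 0.182 0 0 -0.01; 1 -0.002 -0.003 0.182 0 0 -0.01; 0 -0.002 -0.003 0.182 0 0 -0.01; 0 -0.002 -0.003 0.182 0 0 -0.01; 0 -0.002 -0.003 0.182 0 0 -0.01; 0 -0.002 -0.003 0.182 0 0 -0.01; 0 -0.002 -0.003 0.182 0 0 -0.01; 0 -0.002 -0.003 0.182 0 0 -0.01; 0 -0.002 -0.003 0.182 0 0 -0.01; 0 -0.002 -0.003 0.182 0 0 -0.01")

```text
time_s: 5.27
position: [0.5062, 0.0629, 0.1288]
tcp_rot: [[0.106, 0.994, 0.0], [0.994, -0.106, -0.0], [0.0, 0.0, -1.0]]
force: [-0.2, 0.2, 0.1]
opening: 0.477
grasp_force: 0.0
```

```bash

python3 - <<'E'
from h import *
st=bot.read_state(); c=capture("scene")
for l in ("near_window","far_window","bar_handle","bar_tip"):
    for d in spot_point(l,c)[:1]: print(l,np.array(d["point"]),d["conf"])
p=np.array(st["position"]); u=np.array([np.cos(np.radians(84)),np.sin(np.radians(84))])
q=p[:2]-.26*u
plan((p[0],p[1],p[2]+.0015,84),(q[0],q[1],p[2]+.0015,84),(q[0],q[1],.25,84))
E
```

```text
near_window [0.5137 0.0925 0.1291] 0.87
far_window [0.5266 0.2532 0.1291] 0.79
bar_handle [0.519  0.1748 0.0153] 0.21
bar_tip [0.5264 0.2782 0.1282] 0.88
t 5.5 p [0.5063 0.0628 0.1286] th 83.9 op 0.359 gf 29.2 f [-0.7  0.1 -0.1] j6 1
   [ 0.0001 -0.0002 -0.0035] [ 0.0003 -0.     -0.0015] rows 2
   [-0.5199  0.0004 -0.0035] [ 0.0003 -0.     -0.0015] rows 8
   [-0.5199  0.0004 -0.2429] [ 0.0003 -0.     -0.0015] rows 8
```

Emit:
jog_arm(rows="0 0 0 -0.003 0 0 0; 0 -0.03 0 -0.003 0 0 0; 0 -0.06 0 -0.003 0 0 0; 0 -0.1 0 -0.003 0 0 0; 0 -0.14 0 -0.003 0 0 0; 0 -0.18 0 -0.003 0 0 0; 0 -0.22 0 -0.003 0 0 0; 0 -0.26 0 -0.003 0 0 0; 0 -0.3 0 -0.003 0 0 0; 0 -0.34 0 -0.003 0 0 0; 0 -0.38 0 -0.003 0 0 0; 0 -0.42 0 -0.003 0 0 0; 0 -0.46 0 -0.003 0 0 0; 0 -0.5 0 -0.003 0 0 0; 0 -0.5 0 -0.003 0 0 0")

```text
time_s: 6.77
position: [0.4803, -0.1894, 0.1301]
tcp_rot: [[0.108, 0.994, 0.002], [0.994, -0.108, -0.003], [-0.002, 0.002, -1.0]]
force: [0.4, -0.5, -0.6]
opening: 0.362
grasp_force: 29.3
```

```bash

python3 - <<'E'
from h import *
c=capture("scene"); save(c,"s2.png",(180,120,560,330),2)
for l in ("near_window","far_window","bar_handle","bar_tip"):
    for d in spot_point(l,c)[:1]: print(l,np.array(d["point"]),d["conf"])
locate("mat",c,None,.002)
c=capture("side"); locate("mat",c,None,.002)
for l in ("bar_handle","bar_tip"):
    for d in spot_point(l,c)[:1]: print(l,np.array(d["point"]),d["conf"])
plan((.65,-.19,.14,85),(.67,-.145,.06,85))
E
```

```text
near_window [0.5137 0.0934 0.1315] 0.9
far_window [0.5274 0.255  0.1271] 0.94
bar_handle [ 0.4796 -0.1895  0.1292] 0.75
bar_tip [0.5022 0.0251 0.1254] 0.69
mat conf 0.94 ctr [ 0.6797 -0.06  ] yaw(cut) -91.0 size 291 57 cornergap [12.6 13.1] px [300. 260.]
mat conf 0.32 ctr [0.6591 0.2747] yaw(cut) 168.2 size 62 28 cornergap [15.2 14.2] px [438. 262.]
mat conf 0.72 ctr [ 0.683  -0.0625] yaw(cut) 88.2 size 297 56 cornergap [16.2 14.2] px [273. 206.]
bar_handle [ 0.4786 -0.1864  0.1247] 0.67
bar_tip [0.5003 0.0279 0.1218] 0.74
t 7.3 p [ 0.4798 -0.185   0.1301] th 84.0 op 0.360 gf 29.3 f [-0.7 -0.6 -1.3] j6 -28
   [ 0.0257  0.3396 -0.0199] [-0.0002 -0.0001 -0.0222] rows 6
   [0.1194 0.37   0.1401] [-0.0002 -0.0001 -0.0222] rows 6
```

View pics/s2.png

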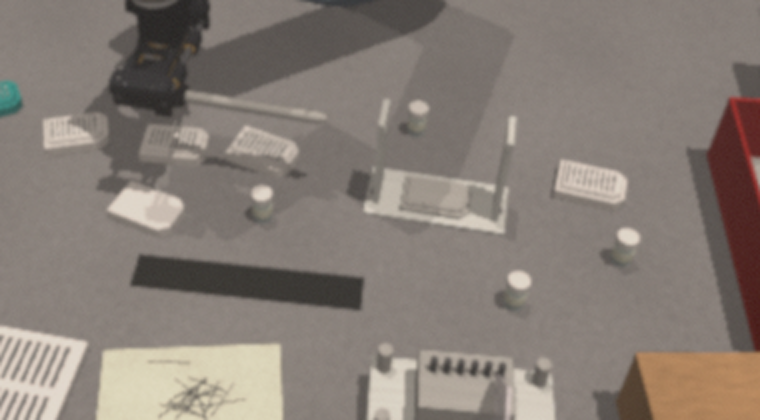

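The bar is out, with its tip clear of the near plate. The mat is clear at crop px (248,282). I'm laying the bar there.

Emit:
jog_arm(rows="0 0.105 0.39 -0.01 0 0 -0.1; 0 0.105 0.39 -0.01 0 0 -0.1; 0 0.105 0.39 -0.01 0 0 -0.1; 0 0.105 0.39 -0.01 0 0 -0.1; 0 0.105 0.39 -0.01 0 0 -0.1; 0 0.105 0.39 -0.01 0 0 -0.1; 0 0.105 0.39 -0.01 0 0 -0.1; 0 0.105 0.39 0.06 0 0 -0.1; 0 0.105 0.39 0.12 0 0 -0.1; 0 0.105 0.39 0.16 0 0 -0.1; 0 0.105 0.39 0.19 0 0 -0.1; 0 0.105 0.39 0.205 0 0 -0.1; 0 0.105 0.39 0.209 0 0 -0.1; 0 0.105 0.39 0.209 0 0 -0.1")

```text
time_s: 8.43
position: [0.6791, -0.1544, 0.0258]
tcp_rot: [[0.028, 1.0, 0.0], [1.0, -0.028, -0.0], [-0.0, 0.0, -1.0]]
force: [-0.2, 0.6, -0.5]
opening: 0.357
grasp_force: 29.3
```

```bash

python3 - <<'E'
from h import *
c=capture("scene")
for l in ("bar_handle","bar_tip","mat","cover"):
    for d in spot_point(l,c)[:1]: print(l,np.array(d["point"]),d["conf"])
plan()
E
```

```text
bar_handle [ 0.6781 -0.1528  0.0254] 0.97
bar_tip [0.6847 0.06   0.0217] 0.89
mat [ 0.6776 -0.0595 -0.0016] 0.97
cover [ 0.5825 -0.2054 -0.0046] 0.55
t 8.7 p [ 0.6799 -0.1544  0.0267] th 88.4 op 0.359 gf 29.3 f [ 0.4 -0.6 -1.8] j6 -20
```

Emit:
jog_arm(rows="0 0 0 0.004 0 0 0; 0 0 0 0.004 0 0 0; 0.55 0 0 0.004 0 0 0; 0.55 0 0 0.004 0 0 0; 0.55 0 0 0.004 0 0 0; 0.55 0 0 0.004 0 0 0; 0.55 0 0 -0.06 0 0 0; 0.55 0 0 -0.14 0 0 0; 1 0 0 -0.22 0 0 0; 1 0 0 -0.3 0 0 0; 1 -0.42 -0.35 -0.55 0 0 0.15; 1 -0.42 -0.35 -0.55 0 0 0.15; 1 -0.42 -0.35 -0.55 0 0 0.15; 1 -0.42 -0.35 -0.55 0 0 0.15; 1 -0.42 -0.35 -0.55 0 0 0.15; 1 -0.42 -0.35 -0.55 0 0 0.15; 1 -0.42 -0.35 -0.55 0 0 0.15; 1 -0.42 -0.35 -0.55 0 0 0.15; 1 -0.42 -0.35 -0.55 0 0 0.15; 1 -0.42 -0.35 -0.55 0 0 0.15")

```text
time_s: 10.35
position: [0.4979, -0.3586, 0.2998]
tcp_rot: [[0.146, 0.989, -0.001], [0.989, -0.146, 0.002], [0.002, -0.001, -1.0]]
force: [0.4, -0.8, 0.2]
opening: 0.999
grasp_force: 0.0
```

```bash

python3 - <<'E'
from h import *
st=bot.read_state(); c=capture("wrist"); save(c,"w3.png",s=1.25)
locate("tray1",c,st,.012); locate("cover",c,st,.012); 
for l in ("bar_handle","bar_tip"):
    for d in spot_point(l,c)[:1]: print(l,np.array(d["point"]),d["conf"])
plan()
E
```

```text
tray1 conf 0.81 ctr [ 0.4596 -0.1903] yaw(cut) 89.0 size 94 65 cornergap [20.8 10.3] px [266.  45.]
tray1 conf 0.75 ctr [ 0.4502 -0.3358] yaw(cut) 107.2 size 91 63 cornergap [18.7  4.7] px [281. 164.]
tray1 conf 0.72 ctr [ 0.4015 -0.4518] yaw(cut) -8.3 size 66 40 cornergap [14.2 22.9] px [263. 243.]
cover conf 0.74 ctr [ 0.5825 -0.2031] yaw(cut) 70.1 size 93 61 cornergap [18.7  4.2] px [367.  42.]
t 10.6 p [ 0.4992 -0.3575  0.2994] th 81.8 op 1.002 gf 0.0 f [ 0.  -0.1 -0.1] j6 -38
```

View pics/w3.png

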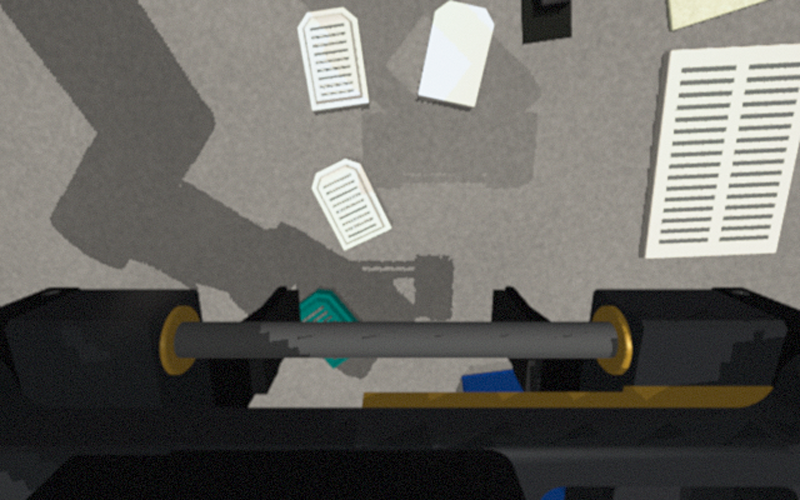

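Trays are at (333,60) and (350,203), the cover at (455,53), and the turquoise one (327,325) is to be ignored. I'll take the nearest tray, (350,203), first, with a close look.

Emit:
jog_arm(rows="1 -0.154 -0.024 0.3 0 0 -0.56; 1 -0.154 -0.024 0.3 0 0 -0.56; 1 -0.154 -0.024 0.3 0 0 -0.56; 1 -0.154 -0.024 0.3 0 0 -0.56; 1 -0.154 -0.024 0.3 0 0 -0.56; 1 -0.154 -0.024 0.3 0 0 -0.56; 1 -0.154 -0.024 0.3 0 0 -0.56")

```text
time_s: 11.18
position: [0.4765, -0.4331, 0.151]
tcp_rot: [[-0.29, 0.957, 0.0], [0.957, 0.29, 0.0], [0.0, 0.001, -1.0]]
force: [0.9, 0.3, 0.4]
opening: 1.0
grasp_force: 0.0
```

```bash
cat >> h.py <<'E'
def tray(c,st,guess,top=.016):
    """white thing near guess: rim outline by brightness, footprint fitted at rim height"""
    from scipy.optimize import least_squares
    g=cv2.cvtColor(c["pixels"],cv2.COLOR_RGB2GRAY); u,v=proj(c,[*guess[:2],top],st).round().astype(int)
    roi=np.zeros_like(g); cv2.circle(roi,(int(u),int(v)),130,255,-1)
    t,_=cv2.threshold(g[roi>0],0,255,cv2.THRESH_OTSU); m=((g>t)&(roi>0)).astype(np.uint8)
    m=cv2.morphologyEx(m,cv2.MORPH_CLOSE,np.ones((9,9),np.uint8))
    ks=[k for k in cv2.findContours(m,0,2)[0] if cv2.contourArea(k)>800]
    k=min(ks,key=lambda k:abs(cv2.pointPolygonTest(k,(float(u),float(v)),True)) if cv2.pointPolygonTest(k,(float(u),float(v)),True)<0 else -1)[:,0]
    P=np.array([unproj(c,q,top,st)[:2] for q in k])*1000
    poly=np.array([(45,18),(33,30),(-45,30),(-45,-30),(33,-30),(45,-18)],np.float32)
    def res(x):
        a=np.radians(x[2]); q=(P-x[:2])@np.array([[np.cos(a),-np.sin(a)],[np.sin(a),np.cos(a)]])
        return [cv2.pointPolygonTest(poly.reshape(-1,1,2),(float(a),float(b)),True) for a,b in q]
    r=least_squares(res,[guess[0]*1000,guess[1]*1000,guess[2]],loss="soft_l1",diff_step=1e-3)
    print("thr",t,"fit",(r.x[:2]/1000).round(4),"yaw %.1f"%r.x[2],"rms %.2f"%np.sqrt(np.mean(r.fun**2)),"n",len(P),"bbox",k.min(0),k.max(0))
    return r.x[0]/1000,r.x[1]/1000,r.x[2]
E
python3 - <<'E'
from h import *
st=bot.read_state(); c=capture("wrist")
locate("tray1",c,st,.016); 
for d in spot_point("tray1",c)[:2]: print(np.array(d["point"]),d["conf"])
x,y,a=tray(c,st,(.447,-.337,107))
plan((x,y,.06,a),(x,y,.026,a))
E
```

```text
tray1 conf 0.90 ctr [ 0.3983 -0.4774] yaw(cut) -61.3 size 87 65 cornergap [18.2 19.3] px [220. 213.]
tray1 conf 0.58 ctr [ 0.4493 -0.3362] yaw(cut) 107.0 size 89 61 cornergap [17.3  2.5] px [322.  81.]
[ 0.396  -0.4822  0.0035] 0.72
[ 0.4464 -0.3424  0.0007] 0.68
thr 194.0 fit [ 0.4495 -0.3363] yaw 107.4 rms 0.39 n 29 bbox [280  25] [354 138]
t 11.3 p [ 0.4772 -0.4337  0.1534] th 107.0 op 0.997 gf 0.0 f [-0.5 -0.4 -0.5] j6 -69
   [0.2032 0.0034 0.1859] [ 0.0024  0.0054 -0.0108] rows 5
   [0.2035 0.0033 0.2539] [ 0.0024  0.0054 -0.0108] rows 5
```

```bash
cat > upd.py <<'E'
s=open('h.py').read()
s=s.replace("cv2.findContours(m,0,2)[0] if","cv2.findContours(m,0,1)[0] if")
s=s.replace('''    st=bot.read_state(); R=np.array(st["tcp_rot"]); p=np.array(st["position"])
    th0=np.degrees''','''    st=bot.read_state(); p=np.array(st["position"]); C=cmd(); R=np.array(C["tcp_rot"]); print("cmd",C["position"],"meas-cmd mm",(p-C["position"])*1000); p=np.array(C["position"])
    th0=np.degrees''')
s+='''
def cmd():
    """commanded pose: start pose and the last row of every move, in hist.txt"""
    p=np.array([.275,-.561,.245]); th=26.115
    for l in open("hist.txt"):
        if l.strip():
            dx,dy,dz,rz=map(float,l.split()); t=np.radians(th)
            p=p+.5*np.array([dx*np.cos(t)+dy*np.sin(t),dx*np.sin(t)-dy*np.cos(t),-dz]); th-=45*rz
    t=np.radians(th)
    return dict(position=p,tcp_rot=np.array([[np.cos(t),np.sin(t),0],[np.sin(t),-np.cos(t),0],[0,0,-1.]]))
'''
open('h.py','w').write(s)
E
python3 upd.py
cat > hist.txt <<'E'
.83 -.73 -.28 -1
.23 -.035 .33 -.275
-.002 -.003 .182 -.01
-.5 0 -.003 0
.105 .39 .209 -.1
-.42 -.35 -.55 .15
-.154 -.024 .3 -.56
E
python3 - <<'E'
from h import *
for i in range(2): print(np.array(bot.read_state()["position"]))
c=capture("wrist"); st=cmd()
x,y,a=tray(c,st,(.447,-.337,107))
plan((x,y,.06,a),(x,y,.026,a))
E
```

```text
[ 0.4772 -0.4337  0.1534]
[ 0.4772 -0.4337  0.1534]
thr 193.0 fit [ 0.4473 -0.3356] yaw 106.8 rms 0.55 n 335 bbox [280  23] [353 137]
cmd [ 0.4754 -0.4335  0.151 ] meas-cmd mm [ 1.605  -0.1557  2.2828]
t 11.4 p [ 0.4754 -0.4335  0.151 ] th 106.9 op 1.003 gf 0.0 f [ 0.1 -0.  -0.8] j6 -69
   [0.2037 0.0031 0.182 ] [0.    0.    0.003] rows 5
   [0.2037 0.0031 0.25  ] [0.    0.    0.003] rows 5
```

Emit:
jog_arm(rows="1 0.07 0.003 0.06 0 0 0.003; 1 0.14 0.003 0.12 0 0 0.003; 1 0.204 0.003 0.15 0 0 0.003; 1 0.204 0.003 0.2 0 0 0.003; 1 0.204 0.003 0.25 0 0 0.003; 1 0.204 0.003 0.25 0 0 0.003; 0 0.204 0.003 0.25 0 0 0.003; 0 0.204 0.003 0.25 0 0 0.003; 0 0.204 0.003 0.25 0 0 0.003; 0 0.204 0.003 0.25 0 0 0.003; 0 0.204 0.003 0.25 0 0 0.003; 0 0.204 0.003 0.25 0 0 0.003; 0 0.204 0.003 0.18 0 0 0.003; 0 0.204 0.003 0.1 0 0 0.003; 0 0.204 0.003 0 0 0 0.003; 0 0.204 0.003 -0.1 0 0 0.003; 0 0.204 0.003 -0.2 0 0 0.003; 0 0.204 0.003 -0.2 0 0 0.003")

```text
time_s: 12.88
position: [0.4482, -0.3366, 0.2553]
tcp_rot: [[-0.288, 0.958, 0.004], [0.958, 0.288, -0.005], [-0.006, 0.003, -1.0]]
force: [0.7, -0.8, -1.2]
opening: 0.686
grasp_force: 30.0
```

```bash
echo ".204 .003 -.2 .003" >> hist.txt
python3 - <<'E'
from h import *
u=np.array([np.cos(np.radians(84.2)),np.sin(np.radians(84.2))]); d=np.array([.52,.1745])-.16*u
plan((*d,.28,84.2))
E
```

```text
cmd [ 0.4472 -0.3355  0.251 ] meas-cmd mm [ 0.9433 -1.0888  4.3149]
t 12.9 p [ 0.4472 -0.3355  0.251 ] th 106.8 op 0.686 gf 30.0 f [ 0.7 -0.8 -1.2] j6 -65
   [ 0.6392  0.3107 -0.058 ] [0.     0.     0.5012] rows 10
```

Emit:
jog_arm(rows="0 0.64 0.31 -0.06 0 0 0.5; 0 0.64 0.31 -0.06 0 0 0.5; 0 0.64 0.31 -0.06 0 0 0.5; 0 0.64 0.31 -0.06 0 0 0.5; 0 0.64 0.31 -0.06 0 0 0.5; 0 0.64 0.31 -0.06 0 0 0.5; 0 0.64 0.31 -0.06 0 0 0.5; 0 0.64 0.31 -0.06 0 0 0.5; 0 0.64 0.31 -0.06 0 0 0.5; 0 0.64 0.31 -0.06 0 0 0.5; 0 0.64 0.31 -0.06 0 0 0.5; 0 0.64 0.31 -0.06 0 0 0.5; 0 0.64 0.31 -0.06 0 0 0.5")

```text
time_s: 13.97
position: [0.5033, 0.0144, 0.2804]
tcp_rot: [[0.101, 0.995, -0.001], [0.995, -0.101, -0.0], [-0.0, -0.001, -1.0]]
force: [-0.2, 0.1, -0.4]
opening: 0.683
grasp_force: 30.0
```

```bash
echo ".64 .31 -.06 .5" >> hist.txt
python3 - <<'E'
from h import *
c=capture("wrist"); save(c,"w4.png",(190,0,490,240),2.5)
st=cmd()
for l in ("deck","carrier","near_window","far_window"):
    for d in spot_point(l,c)[:1]: print(l,np.array(d["point"]),d["conf"])
print("deck px",proj(c,[.52,.1745,.018],st))
u=np.array([np.cos(np.radians(84.2)),np.sin(np.radians(84.2))]);v=np.array([-u[1],u[0]])
for s,b,z in ((1,1,.006),(1,-1,.006),(-1,1,.006),(-1,-1,.006)):
    p=np.array([.52,.1745])+s*u*.093+b*v*.042; print("base corner",s,b,((proj(c,[*p,z],st)-[190,0])*2.5).round())
for s,b in ((-.0397,.0247),(-.0397,-.0247),(.0397,0.015),(.0397,-.015)):
    p=np.array([.52,.1745])+s*u+b*v; print("platform corner",s,b,((proj(c,[*p,.018],st)-[190,0])*2.5).round())
plan()
E
```

```text
deck [0.522  0.1758 0.011 ] 0.55
carrier [ 0.5213  0.1753 -0.0008] 0.82
near_window [0.5103 0.0904 0.1272] 0.58
deck px [316.6481  43.3734]
base corner 1 1 [ 226. -107.]
base corner 1 -1 [ 408. -107.]
base corner -1 1 [236. 309.]
base corner -1 -1 [397. 309.]
platform corner -0.0397 0.0247 [266. 197.]
platform corner -0.0397 -0.0247 [367. 197.]
platform corner 0.0397 0.015 [284.  14.]
platform corner 0.0397 -0.015 [349.  14.]
cmd [0.5034 0.0156 0.281 ] meas-cmd mm [ 0.0637 -1.1196 -0.5724]
t 14.2 p [0.5034 0.0156 0.281 ] th 84.3 op 0.685 gf 30.0 f [-0.3 -0.  -0.3] j6 -5
```

View pics/w4.png

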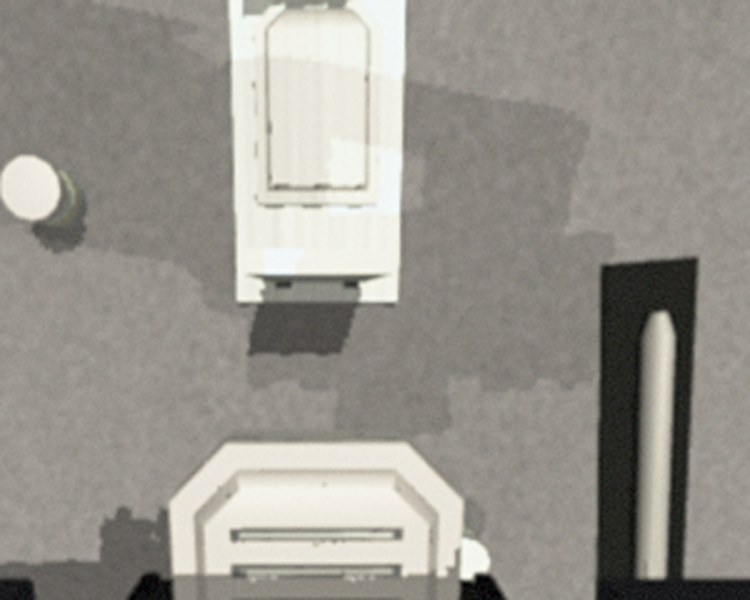

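The picture shows the free deck platform at (319,100), with its cut corners on the far side, and the held tray's cut end at (317,441) pointing the same way. The rod lies on the mat at (660,440).

```bash
cat >> h.py <<'E'
u84=np.array([np.cos(np.radians(84.2)),np.sin(np.radians(84.2))]); v84=np.array([-u84[1],u84[0]])
E
python3 - <<'E'
from h import *
c=capture("wrist"); st=cmd()
def up(p,z):return unproj(c,[p[0]/2.5+190,p[1]/2.5],z,st)[:2]
a,b=up((237,303),.006),up((397,302.5),.006); m=(a+b)/2; print("base edge",a,b,np.linalg.norm(a-b),"centre",m+.093*u84, "yaw",np.degrees(np.arctan2(*(b-a)[::-1]))+90)
a,b=up((258,205),.012),up((376,205),.012); m=(a+b)/2; print("deck edge",np.linalg.norm(a-b),"centre",m+.045*u84)
R=st["tcp_rot"];p=np.array(st["position"])
for q in ((.045,.018,.01),(.045,-.018,.01),(.033,.03,.01),(.033,-.03,.01)):
    print("tray pt",q,((proj(c,p+R@np.array(q),st)-[190,0])*2.5).round(1))
for q in ((228,441),(408,441),(170,500),(463,500)):
    print(q,(R.T@(unproj(c,[q[0]/2.5+190,q[1]/2.5],p[2]-.01,st)-p)*1000).round(1))
E
```

```text
base edge [0.4698 0.0892] [0.5528 0.0812] 0.08343813303829017 centre [0.5207 0.1777] yaw 84.45972907635706
deck edge 0.0587961007818497 centre [0.5205 0.1769]
tray pt (0.045, 0.018, 0.01) [404.7 441.5]
tray pt (0.045, -0.018, 0.01) [222.3 441.4]
tray pt (0.033, 0.03, 0.01) [462.5 500.4]
tray pt (0.033, -0.03, 0.01) [164.6 500.2]
(228, 441) [ 45.1 -16.9  10. ]
(408, 441) [45.1 18.6 10. ]
(170, 500) [ 33.  -28.9  10. ]
(463, 500) [33.1 30.1 10. ]
```

Emit:
jog_arm(rows="0 0.08 0.001 0 0 0 0; 0 0.16 0.001 0 0 0 0; 0 0.24 0.001 0 0 0 0; 0 0.325 0.001 0 0 0 0; 0 0.325 0.001 0 0 0 0; 0 0.325 0.001 0 0 0 0; 0 0.325 0.001 0.08 0 0 0; 0 0.325 0.001 0.16 0 0 0; 0 0.325 0.001 0.24 0 0 0; 0 0.325 0.001 0.32 0 0 0; 0 0.325 0.001 0.39 0 0 0; 0 0.325 0.001 0.43 0 0 0; 0 0.325 0.001 0.445 0 0 0; 0 0.325 0.001 0.455 0 0 0; 0 0.325 0.001 0.463 0 0 0; 0 0.325 0.001 0.47 0 0 0; 0 0.325 0.001 0.476 0 0 0; 0 0.325 0.001 0.482 0 0 0; 0 0.325 0.001 0.486 0 0 0; 0 0.325 0.001 0.486 0 0 0")

```text
time_s: 15.93
position: [0.5209, 0.1772, 0.0387]
tcp_rot: [[0.1, 0.995, 0.002], [0.995, -0.1, 0.0], [0.0, 0.002, -1.0]]
force: [0.2, -0.5, 4.2]
opening: 0.684
grasp_force: 30.0
```

```bash
echo ".325 .001 .486 0" >> hist.txt
python3 - <<'E'
from h import *
for i in range(3):
    c=capture("scene"); plan()
save(c,"s3.png",(340,140,480,250),4)
E
```

```text
cmd [0.5202 0.1772 0.038 ] meas-cmd mm [ 0.7261 -0.0535  0.7087]
t 16.0 p [0.5202 0.1772 0.038 ] th 84.3 op 0.688 gf 30.0 f [ 0.  -0.1  4.4] j6 13
cmd [0.5202 0.1772 0.038 ] meas-cmd mm [ 0.7353 -0.0484  0.7043]
t 16.0 p [0.5202 0.1772 0.038 ] th 84.3 op 0.684 gf 30.0 f [-0.7 -0.7  4.8] j6 13
cmd [0.5202 0.1772 0.038 ] meas-cmd mm [ 0.7554 -0.0188  0.7318]
t 16.1 p [0.5202 0.1772 0.038 ] th 84.3 op 0.686 gf 30.0 f [-1.3 -0.2  5.9] j6 13
```

View pics/s3.png

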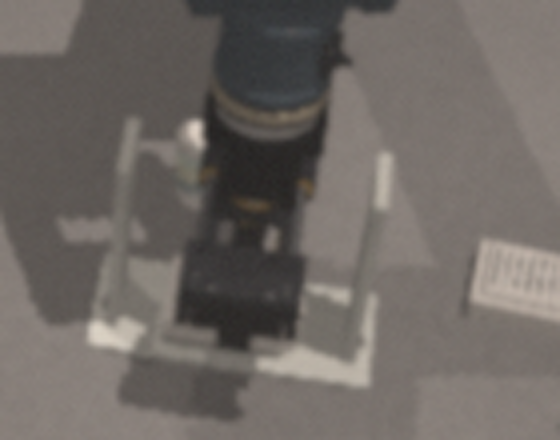

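The tray carries 4–5 N at the nominal height (0.7 mm), so it is seated. Releasing it and going to look at the tray on the +y side.

Emit:
jog_arm(rows="0.8 0 0 0 0 0 0; 0.9 0 0 0 0 0 0; 0.9 0 0 0 0 0 0; 0.9 0 0 -0.03 0 0 0; 0.9 0 0 -0.08 0 0 0; 1 0 0 -0.16 0 0 0; 1 0 0 -0.24 0 0 0; 1 0 0 -0.32 0 0 0; 1 0 0 -0.4 0 0 0; 1 0.18 -0.06 -0.48 0 0 0; 1 0.18 -0.06 -0.48 0 0 0; 1 0.18 -0.06 -0.48 0 0 0; 1 0.18 -0.06 -0.48 0 0 0; 1 0.18 -0.06 -0.48 0 0 0; 1 0.18 -0.06 -0.48 0 0 0")

```text
time_s: 17.33
position: [0.4989, 0.2689, 0.2767]
tcp_rot: [[0.1, 0.995, -0.002], [0.995, -0.1, -0.001], [-0.001, -0.001, -1.0]]
force: [-0.2, 0.1, 0.2]
opening: 1.0
grasp_force: 0.0
```

```bash
echo ".18 -.06 -.48 0" >> hist.txt
python3 - <<'E'
from h import *
c=capture("wrist"); st=cmd(); save(c,"w5.png",(140,0,500,240),2)
locate("tray1",c,st,.016)
for a in(80,60,-100): tray(c,st,(.476,.379,a))
plan()
E
```

```text
tray1 conf 0.85 ctr [0.4776 0.386 ] yaw(cut) 78.5 size 90 60 cornergap [20.8  5.8] px [291.  82.]
tray1 conf 0.76 ctr [0.5236 0.1834] yaw(cut) 83.3 size 64 63 cornergap [9.  2.9] px [335. 229.]
thr 186.0 fit [0.477  0.3858] yaw 78.4 rms 0.44 n 231 bbox [262  44] [315 125]
thr 186.0 fit [0.477  0.3858] yaw 78.4 rms 0.44 n 231 bbox [262  44] [315 125]
thr 186.0 fit [0.4768 0.3851] yaw -101.6 rms 1.93 n 231 bbox [262  44] [315 125]
cmd [0.4993 0.2698 0.278 ] meas-cmd mm [-0.1482 -1.4239 -1.6269]
t 17.4 p [0.4993 0.2698 0.278 ] th 84.3 op 0.999 gf 0.0 f [-0.2 -0.2  0.1] j6 23
```

View pics/w5.png

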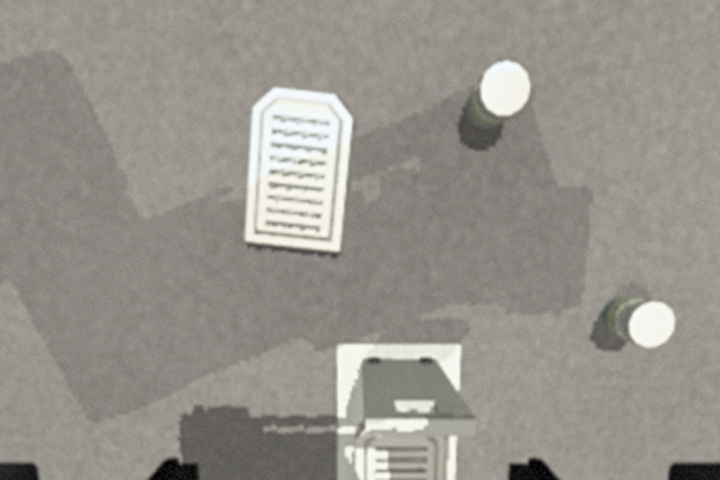

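The picture shows the target tray at (300,168), with its cut end up and vials well to its right at (505,90) and (650,322). The first tray sits on the deck at (405,455). Grasping.

Emit:
jog_arm(rows="1 0.08 -0.03 0.05 0 0 0.13; 1 0.15 -0.067 0.1 0 0 0.13; 1 0.226 -0.067 0.17 0 0 0.13; 1 0.226 -0.067 0.25 0 0 0.13; 1 0.226 -0.067 0.33 0 0 0.13; 1 0.226 -0.067 0.41 0 0 0.13; 1 0.226 -0.067 0.48 0 0 0.13; 1 0.226 -0.067 0.504 0 0 0.13; 1 0.226 -0.067 0.504 0 0 0.13; 0 0.226 -0.067 0.504 0 0 0.13; 0 0.226 -0.067 0.504 0 0 0.13; 0 0.226 -0.067 0.504 0 0 0.13; 0 0.226 -0.067 0.504 0 0 0.13; 0 0.226 -0.067 0.504 0 0 0.13; 0 0.226 -0.067 0.44 0 0 0.13; 0 0.226 -0.067 0.36 0 0 0.13; 0 0.226 -0.067 0.28 0 0 0.13; 0 0.226 -0.067 0.2 0 0 0.13; 0 0.226 -0.067 0.12 0 0 0.13; 0 0.226 -0.067 0.1 0 0 0.13")

```text
time_s: 19.1
position: [0.4805, 0.3872, 0.2349]
tcp_rot: [[0.201, 0.98, 0.011], [0.98, -0.201, 0.006], [0.008, 0.01, -1.0]]
force: [1.1, -0.1, 0.7]
opening: 0.689
grasp_force: 30.0
```

```bash
echo ".226 -.067 .1 .13" >> hist.txt
cat >> h.py <<'E'
def held(n="wrist",top=.010):
    """front edge of held tray in tool coords (nominal x 45): white/non-white step along tool x at three lateral places"""
    c=capture(n); st=cmd(); R=st["tcp_rot"]; p=st["position"]; g=cv2.GaussianBlur(cv2.cvtColor(c["pixels"],cv2.COLOR_RGB2GRAY),(3,3),0).astype(np.float32)
    xs=np.arange(.030,.062,.0005); out=[]
    for y in (-.012,-.006,0,.006,.012):
        uv=np.array([proj(c,p+R@np.array([x,y,top]),st) for x in xs]).astype(np.float32)
        s=cv2.remap(g,uv[:,0][None],uv[:,1][None],cv2.INTER_LINEAR)[0]; d=s[:-6]-s[6:]; i=d.argmax(); out.append((round(float(xs[i+3]*1000),1),int(d[i])))
    ys=np.arange(-.042,.0425,.0005); o2=[]
    for x in (.026,.030):
        uv=np.array([proj(c,p+R@np.array([x,y,top]),st) for y in ys]).astype(np.float32)
        s=cv2.remap(g,uv[:,0][None],uv[:,1][None],cv2.INTER_LINEAR)[0]; d=s[6:]-s[:-6]; h=len(d)//2
        o2.append((round(float(ys[d[:h].argmax()+3]*1000),1),round(float(ys[h+d[h:].argmin()+3]*1000),1)))
    print("front",out,"sides",o2); return c
E
python3 - <<'E'
from h import *
held()
plan((.52,.1774,.28,84.3),(.52,.1774,.054,84.3))
E
```

```text
front [(44.0, 99), (44.5, 94), (44.0, 95), (44.0, 97), (44.0, 95)] sides [(-29.5, 30.0), (-29.5, 30.0)]
cmd [0.4773 0.3856 0.228 ] meas-cmd mm [3.0863 1.5588 6.2624]
t 19.1 p [0.4773 0.3856 0.228 ] th 78.4 op 0.684 gf 30.0 f [0.6 0.6 0.9] j6 40
   [-0.3907  0.1673 -0.104 ] [ 0.     0.    -0.131] rows 7
   [-0.3907  0.1673  0.348 ] [ 0.     0.    -0.131] rows 8
```

Emit:
jog_arm(rows="0 0 0 -0.08 0 0 0; 0 -0.07 0.03 -0.104 0 0 -0.131; 0 -0.15 0.06 -0.104 0 0 -0.131; 0 -0.23 0.1 -0.104 0 0 -0.131; 0 -0.3 0.13 -0.104 0 0 -0.131; 0 -0.36 0.15 -0.104 0 0 -0.131; 0 -0.39 0.167 -0.104 0 0 -0.131; 0 -0.39 0.167 -0.104 0 0 -0.131; 0 -0.39 0.167 -0.06 0 0 -0.131; 0 -0.39 0.167 0 0 0 -0.131; 0 -0.39 0.167 0.08 0 0 -0.131; 0 -0.39 0.167 0.16 0 0 -0.131; 0 -0.39 0.167 0.24 0 0 -0.131; 0 -0.39 0.167 0.29 0 0 -0.131; 0 -0.39 0.167 0.315 0 0 -0.131; 0 -0.39 0.167 0.325 0 0 -0.131; 0 -0.39 0.167 0.333 0 0 -0.131; 0 -0.39 0.167 0.341 0 0 -0.131; 0 -0.39 0.167 0.348 0 0 -0.131; 0 -0.39 0.167 0.348 0 0 -0.131")

```text
time_s: 20.82
position: [0.5208, 0.178, 0.0547]
tcp_rot: [[0.099, 0.995, 0.002], [0.995, -0.099, 0.0], [0.001, 0.002, -1.0]]
force: [0.9, -0.5, -1.1]
opening: 0.683
grasp_force: 30.0
```

```bash
echo "-.39 .167 .348 -.131" >> hist.txt
python3 - <<'E'
from h import *
capture("scene"); plan()
capture("scene"); plan((.475,-.19,.30,84.3),(.44,-.19,.30,84.3))
E
```

```text
cmd [0.5199 0.1778 0.054 ] meas-cmd mm [0.9238 0.1408 0.6358]
t 20.9 p [0.5199 0.1778 0.054 ] th 84.3 op 0.685 gf 30.0 f [-0.4  0.3 -0.3] j6 13
cmd [0.5199 0.1778 0.054 ] meas-cmd mm [0.8861 0.0982 0.5616]
t 20.9 p [0.5199 0.1778 0.054 ] th 84.3 op 0.686 gf 30.0 f [0.2 0.9 0.4] j6 13
   [-0.7408 -0.0163 -0.492 ] [0. 0. 0.] rows 12
   [-0.7478 -0.086  -0.492 ] [0. 0. 0.] rows 12
```

Emit:
jog_arm(rows="0 0 0 0.002 0 0 0; 0 0 0 0.002 0 0 0; 0.8 0 0 0.002 0 0 0; 0.9 0 0 0.002 0 0 0; 0.9 0 0 0.002 0 0 0; 0.9 0 0 -0.03 0 0 0; 0.9 0 0 -0.1 0 0 0; 1 0 0 -0.18 0 0 0; 1 0 0 -0.26 0 0 0; 1 0 0 -0.34 0 0 0; 1 -0.06 -0.01 -0.4 0 0 0.05; 1 -0.73 -0.128 -0.4 0 0 0.318; 1 -0.73 -0.128 -0.4 0 0 0.318; 1 -0.73 -0.128 -0.4 0 0 0.318; 1 -0.73 -0.128 -0.4 0 0 0.318; 1 -0.73 -0.128 -0.4 0 0 0.318; 1 -0.73 -0.128 -0.4 0 0 0.318; 1 -0.73 -0.128 -0.4 0 0 0.318; 1 -0.73 -0.128 -0.4 0 0 0.318; 1 -0.73 -0.128 -0.4 0 0 0.318")

```text
time_s: 22.58
position: [0.4194, -0.1852, 0.2538]
tcp_rot: [[0.347, 0.938, 0.001], [0.938, -0.347, -0.004], [-0.003, 0.002, -1.0]]
force: [0.8, -1.0, 0.8]
opening: 1.0
grasp_force: 0.0
```

Emit:
jog_arm(rows="1 0 0 0 0 0 0; 1 0 0 0 0 0 0")

```text
time_s: 22.75
position: [0.4197, -0.1789, 0.2533]
tcp_rot: [[0.344, 0.939, -0.001], [0.939, -0.344, 0.001], [0.001, -0.001, -1.0]]
force: [0.4, 0.7, -0.4]
opening: 1.0
grasp_force: 0.0
```

```bash
echo "-.73 -.128 -.4 .318" >> hist.txt
python3 - <<'E'
from h import *
c=capture("wrist"); st=cmd(); plan()
locate("tray1",c,st,.016)
x,y,a=tray(c,st,(.461,-.064,70))
plan((x,y,.026,a))
c=capture("scene")
for l in ("tray1","cover"):
  for d in spot_point(l,c): print(l,np.array(d["point"]),d["conf"])
E
```

```text
cmd [ 0.42   -0.1791  0.254 ] meas-cmd mm [-0.1125  1.022  -0.7203]
t 22.8 p [ 0.42   -0.1791  0.254 ] th 70.0 op 1.001 gf 0.0 f [0.3 1.  0. ] j6 -17
tray1 conf 0.78 ctr [ 0.4603 -0.0639] yaw(cut) 70.6 size 92 61 cornergap [19.1  6.3] px [312.  66.]
tray1 conf 0.64 ctr [ 0.4592 -0.1901] yaw(cut) 88.7 size 92 61 cornergap [18.9  5.3] px [350. 178.]
thr 188.0 fit [ 0.46   -0.0638] yaw 69.9 rms 0.46 n 249 bbox [289  31] [342 115]
cmd [ 0.42   -0.1791  0.254 ] meas-cmd mm [ 0.0255  1.4837 -0.6981]
t 22.9 p [ 0.42   -0.1791  0.254 ] th 70.0 op 1.000 gf 0.0 f [0.6 0.1 0.1] j6 -17
   [ 0.244  -0.0036  0.456 ] [0.     0.     0.0009] rows 8
tray1 [0.5161 0.1753 0.0261] 0.94
tray1 [ 0.3995 -0.4873  0.0041] 0.94
tray1 [ 0.4606 -0.189   0.0012] 0.77
tray1 [ 0.4584 -0.0667 -0.0011] 0.74
tray1 [0.5191 0.1716 0.0094] 0.45
cover [ 0.6144 -0.1971 -0.0048] 0.71
```

The stack's top tray reads 0.026 (0.028 expected). The cover has been knocked to (0.614,-0.197), so I'll re-measure it later. Picking the third tray.

Emit:
jog_arm(rows="1 0.08 -0.004 0.03 0 0 0; 1 0.16 -0.004 0.06 0 0 0; 1 0.244 -0.004 0.12 0 0 0; 1 0.244 -0.004 0.2 0 0 0; 1 0.244 -0.004 0.28 0 0 0; 1 0.244 -0.004 0.36 0 0 0; 1 0.244 -0.004 0.43 0 0 0; 1 0.244 -0.004 0.456 0 0 0; 1 0.244 -0.004 0.456 0 0 0; 0 0.244 -0.004 0.456 0 0 0; 0 0.244 -0.004 0.456 0 0 0; 0 0.244 -0.004 0.456 0 0 0; 0 0.244 -0.004 0.456 0 0 0; 0 0.244 -0.004 0.456 0 0 0; 0 0.244 -0.004 0.39 0 0 0; 0 0.244 -0.004 0.31 0 0 0; 0 0.244 -0.004 0.23 0 0 0; 0 0.244 -0.004 0.15 0 0 0; 0 0.244 -0.004 0.07 0 0 0; 0 0.244 -0.004 0 0 0 0")

```text
time_s: 24.67
position: [0.4597, -0.0638, 0.2564]
tcp_rot: [[0.342, 0.94, 0.002], [0.94, -0.342, -0.001], [-0.0, 0.002, -1.0]]
force: [1.5, -0.6, -0.7]
opening: 0.681
grasp_force: 30.0
```

Emit:
jog_arm(rows="0 0 0 -0.05 0 0 0; 0 0 0 -0.05 0 0 0; 0 0 0 -0.05 0 0 0")

```text
time_s: 24.92
position: [0.4603, -0.064, 0.28]
tcp_rot: [[0.342, 0.94, 0.004], [0.94, -0.342, -0.001], [-0.0, 0.004, -1.0]]
force: [0.3, -0.2, -1.6]
opening: 0.685
grasp_force: 30.0
```

```bash
echo ".244 -.004 0 0
0 0 -.05 0" >> hist.txt
python3 - <<'E'
from h import *
held()
plan((.52,.1774,.28,84.3),(.52,.1774,.070,84.3))
E
```

```text
front [(44.5, 99), (44.5, 103), (44.5, 102), (45.0, 103), (45.0, 107)] sides [(-30.0, 29.0), (-30.0, 29.5)]
cmd [ 0.4598 -0.0638  0.279 ] meas-cmd mm [-0.5791  0.1005 -0.6483]
t 25.0 p [ 0.4598 -0.0638  0.279 ] th 70.0 op 0.690 gf 30.0 f [-1.1 -0.3 -0.9] j6 -2
   [ 0.4944 -0.052  -0.002 ] [ 0.     0.    -0.318] rows 7
   [ 0.4944 -0.052   0.418 ] [ 0.     0.    -0.318] rows 9
```

Emit:
jog_arm(rows="0 0.08 -0.008 -0.002 0 0 -0.1; 0 0.16 -0.016 -0.002 0 0 -0.2; 0 0.24 -0.024 -0.002 0 0 -0.318; 0 0.32 -0.034 -0.002 0 0 -0.318; 0 0.4 -0.042 -0.002 0 0 -0.318; 0 0.47 -0.05 -0.002 0 0 -0.318; 0 0.495 -0.052 -0.002 0 0 -0.318; 0 0.495 -0.052 -0.002 0 0 -0.318; 0 0.495 -0.052 0.05 0 0 -0.318; 0 0.495 -0.052 0.12 0 0 -0.318; 0 0.495 -0.052 0.2 0 0 -0.318; 0 0.495 -0.052 0.28 0 0 -0.318; 0 0.495 -0.052 0.34 0 0 -0.318; 0 0.495 -0.052 0.375 0 0 -0.318; 0 0.495 -0.052 0.39 0 0 -0.318; 0 0.495 -0.052 0.4 0 0 -0.318; 0 0.495 -0.052 0.409 0 0 -0.318; 0 0.495 -0.052 0.416 0 0 -0.318; 0 0.495 -0.052 0.42 0 0 -0.318; 0 0.495 -0.052 0.42 0 0 -0.318")

```text
time_s: 26.63
position: [0.5208, 0.1771, 0.0713]
tcp_rot: [[0.099, 0.995, 0.002], [0.995, -0.099, -0.001], [-0.0, 0.002, -1.0]]
force: [-2.8, -2.6, 9.9]
opening: 0.685
grasp_force: 30.0
```

```bash
echo ".495 -.052 .42 -.318" >> hist.txt
python3 - <<'E'
from h import *
capture("scene"); plan()
capture("scene"); plan()
E
```

```text
cmd [0.5201 0.1777 0.069 ] meas-cmd mm [ 0.6528 -0.5796  2.2557]
t 26.7 p [0.5201 0.1777 0.069 ] th 84.3 op 0.682 gf 30.0 f [-3.3 -2.   9.2] j6 13
cmd [0.5201 0.1777 0.069 ] meas-cmd mm [ 0.6536 -0.5743  2.2598]
t 26.7 p [0.5201 0.1777 0.069 ] th 84.3 op 0.691 gf 30.0 f [-1.5 -1.4  8.5] j6 13
```

There's 9 N at about 1.2 mm high and a sideways force towards -x,-y. I'll ease that way while pressing lightly.

Emit:
jog_arm(rows="0 -0.001 -0.001 0 0 0 0; 0 -0.002 -0.001 0 0 0 0; 0 -0.002 -0.001 0 0 0 0; 0 -0.002 -0.001 0 0 0 0; 0 -0.002 -0.001 0 0 0 0")

```text
time_s: 27.15
position: [0.5207, 0.1771, 0.0713]
tcp_rot: [[0.099, 0.995, 0.004], [0.995, -0.099, 0.001], [0.001, 0.004, -1.0]]
force: [-1.0, 1.6, 7.9]
opening: 0.688
grasp_force: 30.0
```

```bash
echo "-.002 -.001 0 0" >> hist.txt
python3 - <<'E'
from h import *
for i in range(2):
    c=capture("side"); plan()
for l in ("tray1","cover"):
  for d in spot_point(l,c)[:4]: print(l,np.array(d["point"]),d["conf"])
save(c,"d3.png",(240,200,340,310),5)
E
```

```text
cmd [0.5195 0.1768 0.069 ] meas-cmd mm [1.183  0.2894 2.2768]
t 27.2 p [0.5195 0.1768 0.069 ] th 84.3 op 0.682 gf 30.0 f [-0.9  0.4  8.5] j6 13
cmd [0.5195 0.1768 0.069 ] meas-cmd mm [1.1878 0.3192 2.271 ]
t 27.2 p [0.5195 0.1768 0.069 ] th 84.3 op 0.684 gf 30.0 f [-0.4  1.4  8.9] j6 13
tray1 [0.5186 0.1726 0.0432] 0.84
tray1 [ 0.4015 -0.4861 -0.0014] 0.69
tray1 [ 0.4574 -0.1909 -0.0021] 0.59
tray1 [0.517  0.1754 0.0126] 0.58
cover [ 0.6125 -0.1975  0.0003] 0.77
cover [0.519  0.1757 0.0133] 0.42
```

View pics/d3.png

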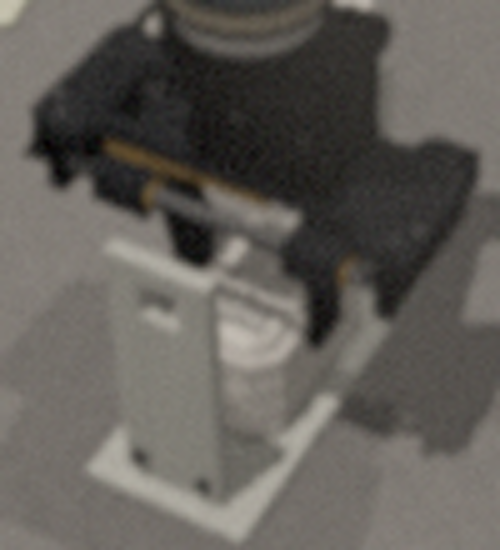

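Emit:
jog_arm(rows="0 0 0 0.002 0 0 0; 0 0 0 0.004 0 0 0; 0 0 0 0.004 0 0 0; 0 0 0 0.004 0 0 0")

```text
time_s: 27.68
position: [0.5207, 0.1771, 0.0712]
tcp_rot: [[0.099, 0.995, 0.004], [0.995, -0.099, 0.001], [0.001, 0.004, -1.0]]
force: [-3.8, -0.3, 22.2]
opening: 0.688
grasp_force: 30.0
```

Emit:
jog_arm(rows="0.75 0 0 0.004 0 0 0; 0.85 0 0 0 0 0 0; 0.9 0 0 0 0 0 0; 0.9 0 0 0 0 0 0; 0.9 0 0 -0.06 0 0 0; 0.9 0 0 -0.12 0 0 0; 1 0 0 -0.2 0 0 0; 1 0 0 -0.28 0 0 0; 1 0 0 -0.36 0 0 0; 1 -0.12 0 -0.42 0 0 0; 1 -0.2 0 -0.42 0 0 0; 1 -0.2 0 -0.42 0 0 0; 1 -0.2 0 -0.42 0 0 0; 1 -0.2 0 -0.42 0 0 0; 1 -0.2 0 -0.42 0 0 0")

```text
time_s: 28.93
position: [0.5095, 0.0775, 0.2762]
tcp_rot: [[0.1, 0.995, -0.001], [0.995, -0.1, 0.001], [0.001, -0.001, -1.0]]
force: [-0.1, 0.5, -0.1]
opening: 1.004
grasp_force: 0.0
```

```bash
echo "0 0 .004 0
-.2 0 -.42 0" >> hist.txt
python3 - <<'E'
from h import *
c=capture("wrist"); st=cmd(); save(c,"w6.png",(210,0,430,235),2.5)
for z in (.060,.062,.065): tray(c,st,(.52,.1774,84.3),z)
tray(c,st,(.52,.1774,84.3),.063)
plan()
for n in("scene","side"):
  c=capture(n)
  for d in spot_point("tray1",c)[:4]: print(np.array(d["point"]),d["conf"])
E
```

```text
thr 187.0 fit [0.5189 0.177 ] yaw 84.9 rms 27.25 n 526 bbox [282  14] [352 184]
thr 187.0 fit [0.5189 0.1766] yaw 85.0 rms 26.86 n 526 bbox [282  14] [352 184]
thr 187.0 fit [0.5189 0.1761] yaw 84.9 rms 26.28 n 526 bbox [282  14] [352 184]
thr 187.0 fit [0.5189 0.1765] yaw 85.0 rms 26.67 n 526 bbox [282  14] [352 184]
cmd [0.5096 0.0772 0.277 ] meas-cmd mm [-0.1567  0.6094 -1.0046]
t 29.0 p [0.5096 0.0772 0.277 ] th 84.3 op 1.002 gf 0.0 f [0.9 0.1 0.7] j6 2
[ 0.459  -0.188  -0.0003] 0.92
[0.5187 0.173  0.0418] 0.71
[0.5178 0.1763 0.0275] 0.68
[ 0.3972 -0.4876 -0.0022] 0.64
[ 0.4576 -0.1915 -0.004 ] 0.88
[0.5238 0.1715 0.0267] 0.69
[ 0.4008 -0.4878 -0.0039] 0.69
[0.5189 0.1724 0.0443] 0.66
```

View pics/w6.png

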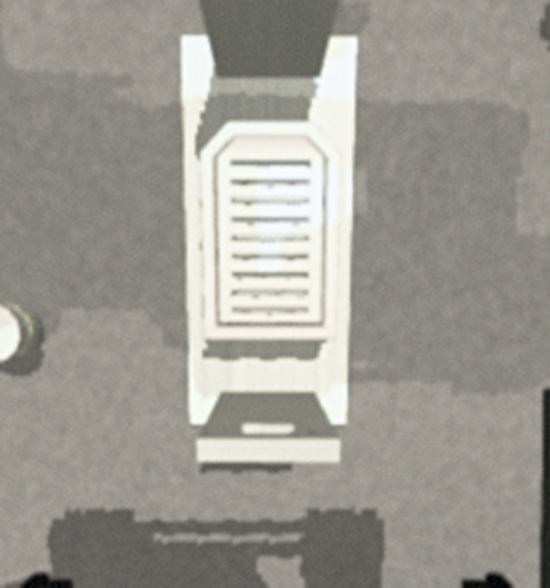

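The stack looks square and centred at (270,230), and pressing gave 22 N with no movement, so it is seated. On to the fourth tray.

Emit:
jog_arm(rows="1 -0.78 -0.029 0.1 0 0 -0.1; 1 -0.78 -0.029 0.1 0 0 -0.1; 1 -0.78 -0.029 0.1 0 0 -0.1; 1 -0.78 -0.029 0.1 0 0 -0.1; 1 -0.78 -0.029 0.1 0 0 -0.1; 1 -0.78 -0.029 0.1 0 0 -0.1; 1 -0.78 -0.029 0.1 0 0 -0.1; 1 -0.78 -0.029 0.1 0 0 -0.1; 1 -0.78 -0.029 0.1 0 0 -0.1; 1 -0.78 -0.029 0.1 0 0 -0.1; 1 -0.78 -0.029 0.1 0 0 -0.1; 1 -0.78 -0.029 0.1 0 0 -0.1; 1 -0.78 -0.029 0.1 0 0 -0.1; 1 -0.78 -0.029 0.1 0 0 -0.1")

```text
time_s: 30.35
position: [0.4568, -0.3076, 0.2265]
tcp_rot: [[0.019, 1.0, -0.001], [1.0, -0.019, 0.001], [0.001, -0.001, -1.0]]
force: [-0.4, 0.5, 0.2]
opening: 0.993
grasp_force: 0.0
```

```bash
echo "-.78 -.029 .1 -.1" >> hist.txt
python3 - <<'E'
from h import *
c=capture("wrist"); st=cmd()
x,y,a=tray(c,st,(.459,-.19,88.8))
plan((x,y,.026,a))
locate("cover",c,st,.016)
E
```

```text
thr 191.0 fit [ 0.4585 -0.1922] yaw 89.1 rms 0.45 n 267 bbox [287  29] [344 119]
cmd [ 0.4564 -0.3094  0.227 ] meas-cmd mm [ 0.4815  1.6948 -0.3075]
t 30.4 p [ 0.4564 -0.3094  0.227 ] th 88.8 op 0.998 gf 0.0 f [-0.2 -0.5  0.1] j6 -45
   [ 0.2344 -0.0008  0.402 ] [ 0.      0.     -0.0069] rows 7
cover conf 0.78 ctr [ 0.6105 -0.1985] yaw(cut) 70.3 size 92 64 cornergap [20.2  4.9] px [457.  79.]
```

Emit:
jog_arm(rows="1 0.08 -0.001 0.03 0 0 -0.007; 1 0.16 -0.001 0.08 0 0 -0.007; 1 0.235 -0.001 0.14 0 0 -0.007; 1 0.235 -0.001 0.22 0 0 -0.007; 1 0.235 -0.001 0.3 0 0 -0.007; 1 0.235 -0.001 0.37 0 0 -0.007; 1 0.235 -0.001 0.402 0 0 -0.007; 1 0.235 -0.001 0.402 0 0 -0.007; 0 0.235 -0.001 0.402 0 0 -0.007; 0 0.235 -0.001 0.402 0 0 -0.007; 0 0.235 -0.001 0.402 0 0 -0.007; 0 0.235 -0.001 0.402 0 0 -0.007; 0 0.235 -0.001 0.402 0 0 -0.007; 0 0.235 -0.001 0.34 0 0 -0.007; 0 0.235 -0.001 0.26 0 0 -0.007; 0 0.235 -0.001 0.18 0 0 -0.007; 0 0.235 -0.001 0.1 0 0 -0.007; 0 0.235 -0.001 0.02 0 0 -0.007; 0 0.235 -0.001 -0.06 0 0 -0.007; 0 0.235 -0.001 -0.1 0 0 -0.007")

```text
time_s: 32.12
position: [0.4598, -0.1929, 0.2817]
tcp_rot: [[0.015, 1.0, 0.007], [1.0, -0.015, -0.005], [-0.005, 0.007, -1.0]]
force: [-0.5, -0.0, -0.5]
opening: 0.686
grasp_force: 30.0
```

Emit:
jog_arm(rows="0 0 0 0 0 0 0; 0 0 0 0 0 0 0; 0 0 0 0 0 0 0")

```text
time_s: 32.37
position: [0.4574, -0.1914, 0.2755]
tcp_rot: [[0.016, 1.0, -0.002], [1.0, -0.016, 0.002], [0.001, -0.002, -1.0]]
force: [-0.2, -0.9, -0.9]
opening: 0.686
grasp_force: 30.0
```

```bash
echo ".235 -.001 -.1 -.007" >> hist.txt
python3 - <<'E'
from h import *
held()
plan((.52,.1774,.28,84.3),(.52,.1774,.086,84.3))
E
```

```text
front [(45.5, 104), (45.5, 105), (45.5, 104), (45.5, 104), (46.0, 105)] sides [(-29.0, 30.0), (-29.0, 30.0)]
cmd [ 0.4584 -0.1919  0.277 ] meas-cmd mm [-1.099   0.6523 -2.1519]
t 32.4 p [ 0.4584 -0.1919  0.277 ] th 89.1 op 0.685 gf 30.0 f [ 0.3  0.2 -1.2] j6 -35
   [ 0.7404  0.1118 -0.006 ] [0.    0.    0.107] rows 10
   [0.7404 0.1118 0.382 ] [0.    0.    0.107] rows 12
```

Emit:
jog_arm(rows="0 0.739 0.112 -0.006 0 0 0.107; 0 0.739 0.112 -0.006 0 0 0.107; 0 0.739 0.112 -0.006 0 0 0.107; 0 0.739 0.112 -0.006 0 0 0.107; 0 0.739 0.112 -0.006 0 0 0.107; 0 0.739 0.112 -0.006 0 0 0.107; 0 0.739 0.112 -0.006 0 0 0.107; 0 0.739 0.112 -0.006 0 0 0.107; 0 0.739 0.112 -0.006 0 0 0.107; 0 0.739 0.112 -0.006 0 0 0.107; 0 0.739 0.112 -0.006 0 0 0.107; 0 0.739 0.112 -0.006 0 0 0.107; 0 0.739 0.112 -0.006 0 0 0.107; 0 0.739 0.112 -0.006 0 0 0.107")

```text
time_s: 33.58
position: [0.5199, 0.175, 0.2789]
tcp_rot: [[0.102, 0.995, -0.002], [0.995, -0.102, -0.001], [-0.001, -0.002, -1.0]]
force: [1.1, -0.7, -1.5]
opening: 0.687
grasp_force: 30.0
```

Emit:
jog_arm(rows="0 0 0 0.06 0 0 0; 0 0 0 0.13 0 0 0; 0 0 0 0.2 0 0 0; 0 0 0 0.27 0 0 0; 0 0 0 0.32 0 0 0; 0 0 0 0.345 0 0 0; 0 0 0 0.358 0 0 0; 0 0 0 0.368 0 0 0; 0 0 0 0.376 0 0 0; 0 0 0 0.383 0 0 0; 0 0 0 0.389 0 0 0; 0 0 0 0.389 0 0 0; 0 0 0 0.389 0 0 0")

```text
time_s: 34.67
position: [0.5212, 0.1763, 0.087]
tcp_rot: [[0.099, 0.995, 0.003], [0.995, -0.099, -0.0], [0.0, 0.003, -1.0]]
force: [-0.6, -1.2, 6.7]
opening: 0.681
grasp_force: 30.0
```

```bash
echo ".739 .112 -.006 .107
0 0 .389 0" >> hist.txt
python3 - <<'E'
from h import *
capture("scene"); plan()
capture("scene"); plan()
E
```

```text
cmd [0.5201 0.1767 0.0855] meas-cmd mm [ 1.0849 -0.3736  1.4535]
t 34.7 p [0.5201 0.1767 0.0855] th 84.3 op 0.685 gf 30.0 f [-0.5 -2.2  5.8] j6 13
cmd [0.5201 0.1767 0.0855] meas-cmd mm [ 1.073  -0.3623  1.4589]
t 34.8 p [0.5201 0.1767 0.0855] th 84.3 op 0.686 gf 30.0 f [-1.1 -1.2  6.4] j6 13
```

Emit:
jog_arm(rows="0 0 0 0.002 0 0 0; 0 0 0 0.003 0 0 0; 0 0 0 0.003 0 0 0; 0.75 0 0 0.002 0 0 0; 0.85 0 0 0 0 0 0; 0.9 0 0 0 0 0 0; 0.9 0 0 0 0 0 0; 0.9 0 0 -0.06 0 0 0; 0.9 0 0 -0.12 0 0 0; 1 0 0 -0.2 0 0 0; 1 0 0 -0.28 0 0 0; 1 0 0 -0.36 0 0 0; 1 0 0 -0.37 0 0 0; 1 0 0 -0.37 0 0 0")

```text
time_s: 35.93
position: [0.5221, 0.1769, 0.2733]
tcp_rot: [[0.099, 0.995, 0.008], [0.995, -0.099, 0.001], [0.002, 0.008, -1.0]]
force: [0.1, 0.2, 0.0]
opening: 0.997
grasp_force: 0.0
```

Emit:
jog_arm(rows="1 -0.96 0.197 0.05 0 0 0.318; 1 -0.96 0.197 0.05 0 0 0.318; 1 -0.96 0.197 0.05 0 0 0.318; 1 -0.96 0.197 0.05 0 0 0.318; 1 -0.96 0.197 0.05 0 0 0.318; 1 -0.96 0.197 0.05 0 0 0.318; 1 -0.96 0.197 0.05 0 0 0.318; 1 -0.96 0.197 0.05 0 0 0.318; 1 -0.96 0.197 0.05 0 0 0.318; 1 -0.96 0.197 0.05 0 0 0.318; 1 -0.96 0.197 0.05 0 0 0.318; 1 -0.96 0.197 0.05 0 0 0.318; 1 -0.96 0.197 0.05 0 0 0.318; 1 -0.96 0.197 0.05 0 0 0.318; 1 -0.96 0.197 0.05 0 0 0.318; 1 -0.96 0.197 0.05 0 0 0.318")

```text
time_s: 37.27
position: [0.5699, -0.309, 0.2436]
tcp_rot: [[0.341, 0.94, -0.003], [0.94, -0.341, 0.003], [0.002, -0.003, -1.0]]
force: [0.1, 0.7, 0.3]
opening: 0.998
grasp_force: 0.0
```

```bash
echo "0 0 -.37 0
-.96 .197 .05 .318" >> hist.txt
python3 - <<'E'
from h import *
c=capture("wrist"); st=cmd()
locate("cover",c,st,.016)
x,y,a=tray(c,st,(.611,-.198,70))
plan((x,y,.024,a))
for n in("scene","side"):
  c=capture(n)
  for l in ("tray1","cover","bar_handle","bar_tip"):
    for d in spot_point(l,c)[:2]: print(l,np.array(d["point"]),d["conf"])
E
```

```text
cover conf 0.94 ctr [ 0.6145 -0.1977] yaw(cut) 70.1 size 91 60 cornergap [19.2  2.8] px [318.  70.]
thr 183.0 fit [ 0.6141 -0.1982] yaw 70.1 rms 0.44 n 254 bbox [292  30] [346 116]
cmd [ 0.5704 -0.3107  0.2455] meas-cmd mm [-0.015   1.6976 -0.8789]
t 37.4 p [ 0.5704 -0.3107  0.2455] th 70.0 op 1.000 gf 0.0 f [ 0.2 -0.  -0.3] j6 -18
   [0.2413 0.0051 0.443 ] [ 0.      0.     -0.0028] rows 8
tray1 [0.5217 0.1724 0.0116] 0.71
tray1 [ 0.52    0.1734 -0.0019] 0.71
cover [ 0.6141 -0.1988 -0.0031] 0.59
bar_handle [ 0.6814 -0.1537  0.0138] 0.65
bar_handle [0.5216 0.176  0.0252] 0.38
bar_tip [0.6863 0.0591 0.0133] 0.63
tray1 [0.5173 0.1741 0.0611] 0.98
tray1 [ 0.3994 -0.4868 -0.0018] 0.67
cover [ 0.6112 -0.1985 -0.0026] 0.62
bar_handle [ 0.6787 -0.1538  0.0084] 0.95
bar_tip [0.6838 0.0577 0.0083] 0.6
```

Emit:
jog_arm(rows="0.85 0.08 0.005 0.03 0 0 0; 0.85 0.16 0.005 0.08 0 0 0; 0.85 0.24 0.005 0.14 0 0 0; 0.85 0.241 0.005 0.22 0 0 0; 0.85 0.241 0.005 0.3 0 0 0; 0.85 0.241 0.005 0.37 0 0 0; 0.85 0.241 0.005 0.42 0 0 0; 0.85 0.241 0.005 0.435 0 0 0; 0.85 0.241 0.005 0.441 0 0 0; 0.85 0.241 0.005 0.441 0 0 0; 0 0.241 0.005 0.441 0 0 0; 0 0.241 0.005 0.441 0 0 0; 0 0.241 0.005 0.441 0 0 0; 0 0.241 0.005 0.441 0 0 0; 0 0.241 0.005 0.441 0 0 0; 0 0.241 0.005 0.38 0 0 0; 0 0.241 0.005 0.3 0 0 0; 0 0.241 0.005 0.22 0 0 0; 0 0.241 0.005 0.14 0 0 0; 0 0.241 0.005 0.06 0 0 0")

```text
time_s: 39.53
position: [0.614, -0.1984, 0.2167]
tcp_rot: [[0.342, 0.94, 0.0], [0.94, -0.342, 0.0], [0.0, 0.0, -1.0]]
force: [0.4, 0.0, -0.7]
opening: 0.692
grasp_force: 30.0
```

Emit:
jog_arm(rows="0 0 0 -0.06 0 0 0; 0 0 0 -0.13 0 0 0; 0 0 0 -0.13 0 0 0; 0 0 0 -0.13 0 0 0; 0 0 0 -0.13 0 0 0")

```text
time_s: 39.95
position: [0.6136, -0.1982, 0.2794]
tcp_rot: [[0.342, 0.94, -0.001], [0.94, -0.342, 0.001], [0.0, -0.001, -1.0]]
force: [0.1, -0.3, -1.1]
opening: 0.682
grasp_force: 30.0
```

```bash
echo ".241 .005 .06 0
0 0 -.13 0" >> hist.txt
python3 - <<'E'
from h import *
held(top=.009)
plan((.52,.1772,.285,84.3),(.52,.1772,.101,84.3))
E
```

```text
front [(46.5, 104), (46.5, 103), (46.5, 105), (46.5, 106), (46.5, 95)] sides [(-30.0, 29.0), (-30.0, 29.5)]
cmd [ 0.614  -0.1983  0.2805] meas-cmd mm [-0.8594  0.3586 -2.2076]
t 40.0 p [ 0.614  -0.1983  0.2805] th 70.0 op 0.684 gf 30.0 f [ 0.4 -0.  -0.7] j6 -8
   [ 0.6414 -0.4337 -0.009 ] [ 0.     0.    -0.318] rows 11
   [ 0.6414 -0.4337  0.359 ] [ 0.     0.    -0.318] rows 12
```

Emit:
jog_arm(rows="0 0.6385 -0.433 -0.01 0 0 -0.318; 0 0.6385 -0.433 -0.01 0 0 -0.318; 0 0.6385 -0.433 -0.01 0 0 -0.318; 0 0.6385 -0.433 -0.01 0 0 -0.318; 0 0.6385 -0.433 -0.01 0 0 -0.318; 0 0.6385 -0.433 -0.01 0 0 -0.318; 0 0.6385 -0.433 -0.01 0 0 -0.318; 0 0.6385 -0.433 -0.01 0 0 -0.318; 0 0.6385 -0.433 -0.01 0 0 -0.318; 0 0.6385 -0.433 -0.01 0 0 -0.318; 0 0.6385 -0.433 -0.01 0 0 -0.318; 0 0.6385 -0.433 -0.01 0 0 -0.318; 0 0.6385 -0.433 -0.01 0 0 -0.318; 0 0.6385 -0.433 -0.01 0 0 -0.318; 0 0.6385 -0.433 -0.01 0 0 -0.318")

```text
time_s: 41.25
position: [0.5205, 0.174, 0.2847]
tcp_rot: [[0.102, 0.995, -0.001], [0.995, -0.102, -0.0], [-0.0, -0.0, -1.0]]
force: [-0.1, 0.9, -0.8]
opening: 0.684
grasp_force: 30.0
```

```bash
echo ".6385 -.433 -.01 -.318" >> hist.txt
python3 - <<'E'
from h import *
held(top=.009)
plan()
E
```

```text
front [(46.5, 95), (46.5, 96), (46.5, 104), (46.5, 95), (46.5, 97)] sides [(-29.5, 30.0), (-29.0, 30.0)]
cmd [0.5198 0.1757 0.2855] meas-cmd mm [ 0.6391 -1.5841 -0.6668]
t 41.3 p [0.5198 0.1757 0.2855] th 84.3 op 0.688 gf 30.0 f [ 0.2  0.6 -1.8] j6 13
```

Emit:
jog_arm(rows="0 0 0 0.06 0 0 0; 0 0 0 0.13 0 0 0; 0 0 0 0.2 0 0 0; 0 0 0 0.27 0 0 0; 0 0 0 0.31 0 0 0; 0 0 0 0.33 0 0 0; 0 0 0 0.342 0 0 0; 0 0 0 0.351 0 0 0; 0 0 0 0.359 0 0 0; 0 0 0 0.366 0 0 0; 0 0 0 0.371 0 0 0; 0 0 0 0.371 0 0 0; 0 0 0 0.371 0 0 0")

```text
time_s: 42.38
position: [0.5209, 0.1756, 0.1015]
tcp_rot: [[0.099, 0.995, 0.003], [0.995, -0.099, 0.0], [0.0, 0.003, -1.0]]
force: [-0.7, -1.1, 5.9]
opening: 0.682
grasp_force: 30.0
```

```bash
echo "0 0 .371 0" >> hist.txt
python3 - <<'E'
from h import *
capture("scene"); plan()
capture("scene"); plan()
E
```

```text
cmd [0.5198 0.1757 0.1   ] meas-cmd mm [ 1.0758 -0.0426  1.5073]
t 42.4 p [0.5198 0.1757 0.1   ] th 84.3 op 0.688 gf 30.0 f [-1.5 -1.   6.2] j6 13
cmd [0.5198 0.1757 0.1   ] meas-cmd mm [ 1.0464 -0.0549  1.4876]
t 42.5 p [0.5198 0.1757 0.1   ] th 84.3 op 0.682 gf 30.0 f [-0.2 -0.5  6.4] j6 13
```

Emit:
jog_arm(rows="0 0 0 0.003 0 0 0; 0 0 0 0.003 0 0 0; 0.75 0 0 0.002 0 0 0; 0.85 0 0 0 0 0 0; 0.9 0 0 0 0 0 0; 0.9 0 0 0 0 0 0; 0.9 0 0 -0.06 0 0 0; 0.9 0 0 -0.12 0 0 0; 1 0 0 -0.2 0 0 0; 1 0 0 -0.28 0 0 0; 1 -0.2 0 -0.36 0 0 0; 1 -0.2 0 -0.36 0 0 0; 1 -0.2 0 -0.36 0 0 0; 1 -0.2 0 -0.36 0 0 0; 1 -0.2 0 -0.36 0 0 0; 1 -0.2 0 -0.36 0 0 0")

```text
time_s: 43.82
position: [0.5096, 0.0765, 0.2789]
tcp_rot: [[0.1, 0.995, -0.001], [0.995, -0.1, 0.001], [0.001, -0.001, -1.0]]
force: [0.3, 0.2, -0.2]
opening: 0.996
grasp_force: 0.0
```

```bash
echo "-.2 0 -.36 0" >> hist.txt
python3 - <<'E'
from h import *
c=capture("wrist"); 
w=cv2.resize(c["pixels"][0:235,210:430,::-1],None,fx=1.7,fy=1.7)
c=capture("side"); s=cv2.resize(c["pixels"][200:310,235:345,::-1],(400,400),interpolation=cv2.INTER_CUBIC)
cv2.imwrite("pics/st.png",np.hstack([w[:399],s[:399]]))
for l in ("cover","bar_handle","bar_tip","mat"):
    for d in spot_point(l,c)[:2]: print(l,np.array(d["point"]),d["conf"])
plan((.677,-.25,.28,88))
E
```

```text
cover [0.5218 0.1742 0.0748] 0.77
bar_handle [ 0.6773 -0.1563  0.0084] 0.72
bar_tip [0.6855 0.0595 0.01  ] 0.75
bar_tip [0.3859 0.1451 0.0001] 0.29
mat [ 0.6774 -0.0577  0.0006] 0.63
mat [0.6855 0.0582 0.0082] 0.21
cmd [0.5099 0.0762 0.28  ] meas-cmd mm [-0.091   0.6807 -1.0651]
t 44.1 p [0.5099 0.0762 0.28  ] th 84.3 op 1.003 gf 0.0 f [ 0.  -0.3  0.2] j6 2
   [-0.616   0.3974  0.    ] [ 0.      0.     -0.0822] rows 10
```

View pics/st.png

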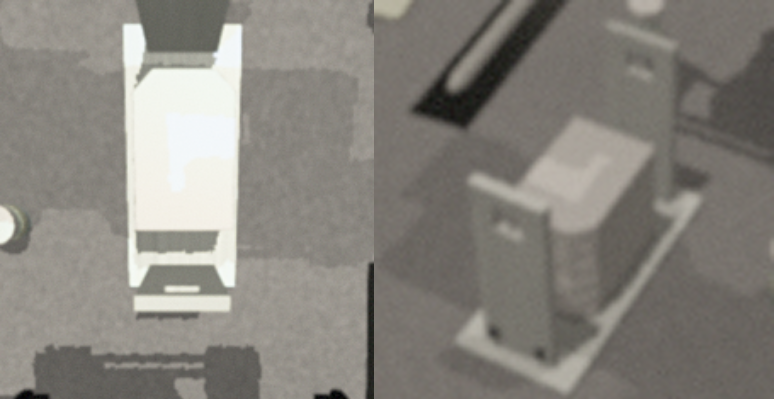

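The stack is level, with the cover on top, at (185,150) on the left and (590,190) on the right. Going back to the bar.

Emit:
jog_arm(rows="1 -0.616 0.397 0.1 0 0 -0.08; 1 -0.616 0.397 0.1 0 0 -0.08; 1 -0.616 0.397 0.1 0 0 -0.08; 1 -0.616 0.397 0.1 0 0 -0.08; 1 -0.616 0.397 0.1 0 0 -0.08; 1 -0.616 0.397 0.1 0 0 -0.08; 1 -0.616 0.397 0.1 0 0 -0.08; 1 -0.616 0.397 0.1 0 0 -0.08; 1 -0.616 0.397 0.1 0 0 -0.08; 1 -0.616 0.397 0.1 0 0 -0.08; 1 -0.616 0.397 0.1 0 0 -0.08; 1 -0.616 0.397 0.1 0 0 -0.08; 1 -0.616 0.397 0.1 0 0 -0.08")

```text
time_s: 45.2
position: [0.6765, -0.2483, 0.2295]
tcp_rot: [[0.035, 0.999, -0.001], [0.999, -0.035, 0.001], [0.001, -0.001, -1.0]]
force: [0.4, 0.6, -0.3]
opening: 0.998
grasp_force: 0.0
```

```bash
echo "-.616 .397 .1 -.08" >> hist.txt
python3 - <<'E'
from h import *
c=capture("wrist"); save(c,"w7.png",(200,0,500,240),2.5); st=cmd()
for l in ("bar_handle","bar_tip","bar"):
    for d in spot_point(l,c)[:1]: print(l,np.array(d["point"]),d["conf"],proj(c,d["point"],st))
h=np.array([.679,-.155])
print((proj(c,[*h,.022],st)-[200,0])*2.5)
plan()
E
```

```text
bar_handle [ 0.6764 -0.1556  0.0137] 0.73 [312.3912  98.5918]
bar [ 0.6825 -0.1331  0.0124] 0.64 [317.2109  76.653 ]
[286.7278 243.5229]
cmd [ 0.6768 -0.25    0.23  ] meas-cmd mm [0.1027 1.2512 0.2942]
t 45.4 p [ 0.6768 -0.25    0.23  ] th 87.9 op 0.999 gf 0.0 f [-0.1  0.8 -0.4] j6 -27
```

View pics/w7.png

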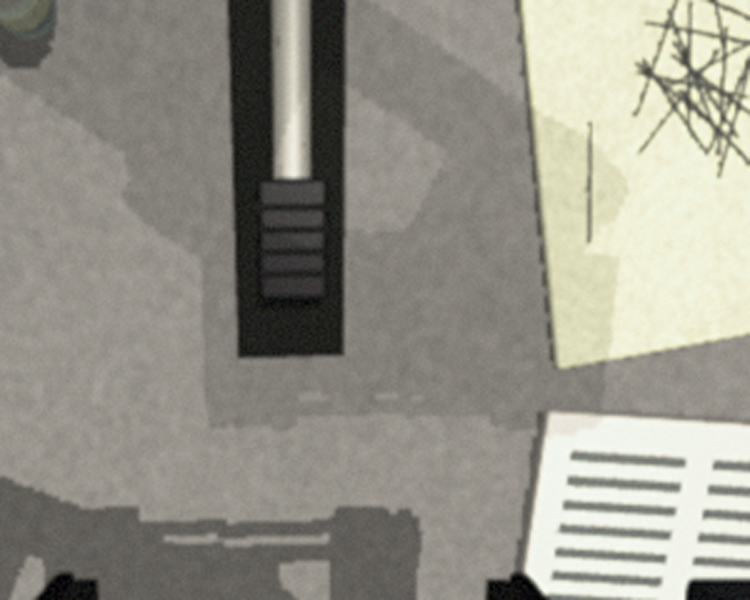

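The bar lies straight on the mat: handle at (292,239), shoulder at y=180, rod running up along the tool axis. Gripping and lifting it.

Emit:
jog_arm(rows="0.7 0.07 0.003 0.06 0 0 0; 0.7 0.14 0.003 0.12 0 0 0; 0.7 0.194 0.003 0.18 0 0 0; 0.7 0.194 0.003 0.26 0 0 0; 0.7 0.194 0.003 0.33 0 0 0; 0.7 0.194 0.003 0.38 0 0 0; 0.7 0.194 0.003 0.4 0 0 0; 0.7 0.194 0.003 0.408 0 0 0; 0.7 0.194 0.003 0.408 0 0 0; 0 0.194 0.003 0.408 0 0 0; 0 0.194 0.003 0.408 0 0 0; 0 0.194 0.003 0.408 0 0 0; 0 0.194 0.003 0.408 0 0 0; 0 0.194 0.003 0.408 0 0 0; 0 0.194 0.003 0.408 0 0 0; 0 0.194 0.003 0.37 0 0 0; 0 0.194 0.003 0.32 0 0 0; 0 0.194 0.003 0.26 0 0 0; 0 0.194 0.003 0.2 0 0 0; 0 0.194 0.003 0.16 0 0 0")

```text
time_s: 47.07
position: [0.6828, -0.1536, 0.1523]
tcp_rot: [[0.037, 0.999, 0.003], [0.999, -0.037, -0.001], [-0.001, 0.003, -1.0]]
force: [0.9, 0.5, -0.2]
opening: 0.342
grasp_force: 29.9
```

```bash
echo ".194 .003 .16 0" >> hist.txt
python3 - <<'E'
from h import *
for n in ("scene","side"):
  c=capture(n)
  for l in ("bar_handle","bar_tip"):
    for d in spot_point(l,c)[:1]: print(l,np.array(d["point"]),d["conf"])
W=np.array([.5118,.0918]); n=np.array([.5206,.1773])-.083*u84; print("plate from deck",n)
t=n-(.25+.0)*u84
plan((*t,.143,84.3))
E
```

```text
bar_handle [ 0.6811 -0.1532  0.1388] 0.8
bar_tip [0.6901 0.0611 0.1395] 0.73
bar_handle [ 0.6835 -0.1559  0.1337] 0.86
bar_tip [0.688  0.0577 0.1321] 0.67
plate from deck [0.5122 0.0947]
cmd [ 0.6819 -0.1531  0.15  ] meas-cmd mm [-1.3711  0.382  -2.6544]
t 47.4 p [ 0.6819 -0.1531  0.15  ] th 87.9 op 0.342 gf 29.9 f [-0.3 -0.9 -1.8] j6 -20
   [-0.0161 -0.3895  0.014 ] [0.   0.   0.08] rows 6
```

Emit:
jog_arm(rows="0 -0.016 -0.08 0.0156 0 0 0.02; 0 -0.016 -0.16 0.0156 0 0 0.04; 0 -0.016 -0.24 0.0156 0 0 0.06; 0 -0.016 -0.31 0.0156 0 0 0.08; 0 -0.016 -0.37 0.0156 0 0 0.08; 0 -0.016 -0.39 0.0156 0 0 0.08; 0 -0.016 -0.39 0.0156 0 0 0.08; 0 -0.016 -0.39 0.0156 0 0 0.08; 0 -0.016 -0.39 0.0156 0 0 0.08; 0 -0.016 -0.39 0.0156 0 0 0.08")

```text
time_s: 48.2
position: [0.4888, -0.1548, 0.1416]
tcp_rot: [[0.099, 0.995, 0.002], [0.995, -0.099, -0.001], [-0.001, 0.002, -1.0]]
force: [0.2, -0.3, -2.1]
opening: 0.342
grasp_force: 29.9
```

```bash
echo "-.016 -.39 .0156 .08" >> hist.txt
python3 - <<'E'
from h import *
plan()
c=capture("wrist"); w=cv2.resize(c["pixels"][0:240,240:400,::-1],None,fx=2.5,fy=2.5,interpolation=cv2.INTER_CUBIC)
st=cmd();R=st["tcp_rot"];p=st["position"]
for x in (.05,.1,.15,.2,.213,.25): print("axis",x,((proj(c,p+R@np.array([x,0,.014]),st)-[240,0])*2.5).round(1))
n=np.array([.5122,.0947])
for b in (-.025,.025): print("plate top",((proj(c,[*(n+b*v84),.15],st)-[240,0])*2.5).round(1))
for k in("scene","side"):
  c=capture(k)
  for l in ("bar_handle","bar_tip","near_window","far_window"):
    for d in spot_point(l,c)[:1]: print(k,l,np.array(d["point"]),d["conf"])
s=cv2.resize(c["pixels"][190:310,240:340,::-1],(400,480),interpolation=cv2.INTER_CUBIC)
cv2.imwrite("pics/b1.png",np.hstack([w[:480],s]))
E
```

```text
cmd [ 0.4867 -0.154   0.1422] meas-cmd mm [ 2.1145 -0.8076 -0.62  ]
t 48.2 p [ 0.4867 -0.154   0.1422] th 84.3 op 0.342 gf 29.9 f [ 0.2 -0.3 -2.1] j6 -24
axis 0.05 [188.5 413.3]
axis 0.1 [188.5 142.7]
axis 0.15 [ 188.4 -181.5]
axis 0.2 [ 188.4 -577.2]
axis 0.213 [ 188.4 -694.8]
axis 0.25 [  188.3 -1070.9]
plate top [  427.8 -1420.1]
plate top [  -39.9 -1420.9]
scene bar_tip [0.5061 0.06   0.1266] 0.7
scene near_window [0.5107 0.0925 0.1313] 0.58
scene far_window [0.5269 0.2572 0.1306] 0.77
side bar_handle [ 0.4862 -0.1571  0.1235] 0.68
side bar_tip [0.5041 0.0563 0.1236] 0.72
side near_window [0.5124 0.0912 0.1266] 0.87
side far_window [0.5299 0.2561 0.1305] 0.88
```

View pics/b1.png

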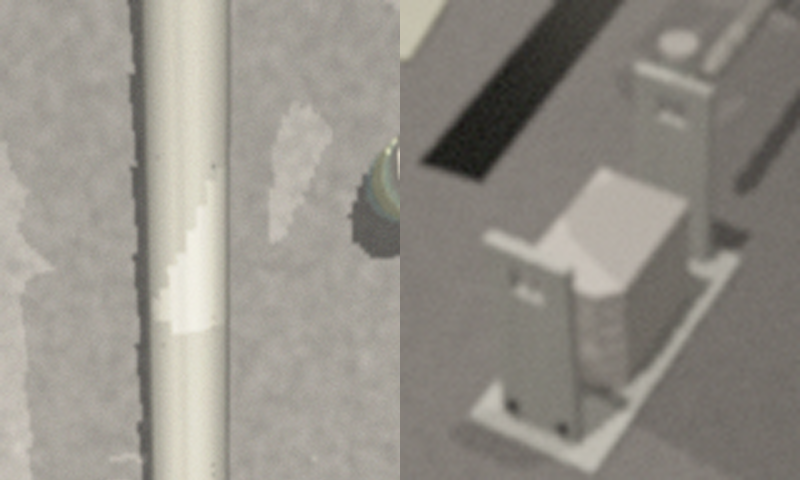

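I've used all 14 pictures, so from here I work by numbers. The side crop shows the bar's tip approaching the near plate at (715,60), and the rod leans about 0.5° off the tool axis. Correcting yaw and height, then averaging some readings.

Emit:
jog_arm(rows="0 0 0 -0.003 0 0 0.01; 0 0 0 -0.003 0 0 0.01; 0 0 0 -0.003 0 0 0.01; 0 0 0 -0.003 0 0 0.01")

```text
time_s: 49.08
position: [0.4869, -0.1541, 0.1433]
tcp_rot: [[0.107, 0.994, 0.0], [0.994, -0.107, -0.0], [-0.0, 0.0, -1.0]]
force: [-0.0, -0.2, -2.3]
opening: 0.339
grasp_force: 29.9
```

```bash
echo "0 0 -.003 .01" >> hist.txt
cat > m.py <<'E'
from h import *
plan()
for k in("scene","side"):
  acc={}
  for i in range(4):
    c=capture(k)
    for l in ("bar_tip","near_window","far_window","bar_handle"):
      r=[d for d in spot_point(l,c) if d["conf"]>.5]
      if r: acc.setdefault(l,[]).append(r[0]["point"])
  for l in acc: print(k,l,len(acc[l]),np.median(acc[l],0),np.std(acc[l],0))
E
python3 m.py
```

```text
cmd [ 0.4867 -0.154   0.1437] meas-cmd mm [ 0.1711 -0.1975 -0.3514]
t 49.1 p [ 0.4867 -0.154   0.1437] th 83.8 op 0.339 gf 29.9 f [-0.  -0.2 -2.3] j6 -24
scene bar_tip 4 [0.5084 0.0594 0.1287] [0.0014 0.0007 0.0015]
scene near_window 4 [0.5135 0.0927 0.1291] [0.0019 0.0009 0.002 ]
scene far_window 3 [0.5283 0.2542 0.1255] [0.0013 0.0016 0.0011]
scene bar_handle 4 [ 0.4849 -0.1556  0.1296] [0.0011 0.001  0.0008]
side bar_tip 4 [0.5076 0.0567 0.1274] [0.0004 0.0012 0.0009]
side near_window 4 [0.5114 0.0907 0.1273] [0.0022 0.0007 0.0009]
side far_window 4 [0.5283 0.2569 0.1265] [0.0008 0.0013 0.0017]
side bar_handle 4 [ 0.4847 -0.1572  0.1247] [0.0009 0.0012 0.0008]
```

Emit:
jog_arm(rows="0 0.02 0.001 0 0 0 0; 0 0.04 0.001 0 0 0 0; 0 0.06 0.001 0 0 0 0; 0 0.08 0 0 0 0 0; 0 0.1 0 0 0 0 0; 0 0.12 0 0 0 0 0; 0 0.12 0 0 0 0 0; 0 0.12 0 0 0 0 0")

```text
time_s: 51.75
position: [0.4933, -0.0936, 0.1433]
tcp_rot: [[0.105, 0.994, -0.0], [0.994, -0.105, -0.0], [-0.0, -0.0, -1.0]]
force: [0.4, -0.3, -1.6]
opening: 0.338
grasp_force: 29.9
```

```bash
echo ".12 0 0 0" >> hist.txt
python3 m.py
```

```text
cmd [ 0.4931 -0.0943  0.1437] meas-cmd mm [ 0.1879  0.7119 -0.421 ]
t 51.8 p [ 0.4931 -0.0943  0.1437] th 83.8 op 0.338 gf 29.9 f [ 0.4 -0.3 -1.6] j6 -17
scene bar_tip 4 [0.5164 0.1193 0.128 ] [0.003  0.0234 0.0365]
scene near_window 4 [0.5138 0.0935 0.1305] [0.0006 0.0008 0.0015]
scene far_window 4 [0.528  0.256  0.1297] [0.0017 0.0012 0.001 ]
scene bar_handle 4 [ 0.4919 -0.094   0.1303] [0.0003 0.0001 0.0012]
side bar_tip 4 [0.514  0.1164 0.1242] [0.0013 0.0015 0.0007]
side near_window 4 [0.5117 0.0897 0.1269] [0.0012 0.0015 0.002 ]
side far_window 4 [0.5289 0.2577 0.1274] [0.0016 0.0007 0.001 ]
side bar_handle 4 [ 0.49   -0.0972  0.1244] [0.0011 0.001  0.0013]
```

The tip is through the near window with no force, so I continue.

Emit:
jog_arm(rows="0 0.03 0 0 0 0 0; 0 0.06 0 0 0 0 0; 0 0.09 -0.001 0 0 0 0; 0 0.12 -0.001 0 0 0 0; 0 0.15 -0.001 0 0 0 0; 0 0.18 -0.001 0 0 0 0; 0 0.21 -0.002 0 0 0 0; 0 0.235 -0.002 0 0 0 0; 0 0.235 -0.002 0 0 0 0; 0 0.235 -0.002 0 0 0 0")

```text
time_s: 54.58
position: [0.5048, 0.0228, 0.1432]
tcp_rot: [[0.105, 0.994, -0.0], [0.994, -0.105, -0.0], [-0.0, -0.0, -1.0]]
force: [0.4, -0.8, -1.7]
opening: 0.346
grasp_force: 29.9
```

```bash
echo ".235 -.002 0 0" >> hist.txt
python3 m.py
```

```text
cmd [0.5047 0.0226 0.1437] meas-cmd mm [ 0.0806  0.1594 -0.4584]
t 54.6 p [0.5047 0.0226 0.1437] th 83.8 op 0.346 gf 29.9 f [ 0.4 -0.8 -1.7] j6 -4
scene bar_tip 4 [0.5262 0.2358 0.1284] [0.0017 0.0013 0.0006]
scene near_window 4 [0.5111 0.0919 0.13  ] [0.0551 0.0237 0.0568]
scene far_window 4 [0.5288 0.2559 0.1272] [0.0015 0.0018 0.0015]
scene bar_handle 4 [0.5033 0.0213 0.1302] [0.0007 0.0013 0.0004]
side bar_tip 4 [0.5258 0.2336 0.1258] [0.0011 0.0018 0.0019]
side near_window 4 [0.5129 0.0891 0.1275] [0.0008 0.002  0.0012]
side far_window 4 [0.5285 0.2571 0.1275] [0.0067 0.0718 0.0025]
side bar_handle 4 [0.5021 0.0198 0.1249] [0.0008 0.0009 0.0009]
```

Emit:
jog_arm(rows="0 0.02 0 0 0 0 0; 0 0.04 0 0 0 0 0; 0 0.06 0 0 0 0 0; 0 0.075 0 0 0 0 0; 0 0.085 0 0 0 0 0; 0 0.085 0 0 0 0 0")

```text
time_s: 57.08
position: [0.5093, 0.0662, 0.1432]
tcp_rot: [[0.105, 0.994, -0.0], [0.994, -0.105, 0.0], [0.0, -0.0, -1.0]]
force: [-0.4, 0.5, -1.4]
opening: 0.34
grasp_force: 29.9
```

```bash
echo ".085 0 0 0" >> hist.txt
python3 m.py
```

```text
cmd [0.5093 0.0649 0.1437] meas-cmd mm [ 0.0647  1.3427 -0.466 ]
t 57.1 p [0.5093 0.0649 0.1437] th 83.8 op 0.340 gf 29.9 f [-0.4  0.5 -1.4] j6 1
scene bar_tip 4 [0.5299 0.2786 0.1293] [0.0007 0.001  0.0012]
scene near_window 4 [0.5133 0.0919 0.1312] [0.0009 0.0022 0.0016]
scene far_window 4 [0.5306 0.2545 0.1255] [0.0182 0.1342 0.0557]
scene bar_handle 1 [0.5195 0.1737 0.0149] [0. 0. 0.]
side bar_tip 4 [0.5313 0.2758 0.125 ] [0.0006 0.0003 0.0011]
side near_window 4 [0.5124 0.0911 0.1275] [0.0011 0.0015 0.0013]
side far_window 4 [0.5297 0.2569 0.1276] [0.0011 0.0009 0.0006]
side bar_handle 4 [0.5067 0.063  0.1247] [0.0026 0.0005 0.0013]
```

Emit:
jog_arm(rows="0 0.002 0 0 0 0 0; 0 0.004 0 0.002 0 0 0; 0 0.006 0 0.002 0 0 0; 0 0.006 0 0.002 0 0 0; 0 0.006 0 0.002 0 0 0")

```text
time_s: 59.5
position: [0.5097, 0.0673, 0.1422]
tcp_rot: [[0.107, 0.994, -0.0], [0.994, -0.107, -0.001], [-0.001, -0.0, -1.0]]
force: [-0.5, -3.1, -1.7]
opening: 0.345
grasp_force: 29.9
```

Emit:
jog_arm(rows="0 0.001 0 0 0 0 0; 0 0.002 0 0 0 0 0; 0 0.002 0 0 0 0 0; 0 0.002 0 0 0 0 0")

```text
time_s: 59.83
position: [0.5097, 0.0674, 0.1422]
tcp_rot: [[0.106, 0.994, -0.001], [0.994, -0.106, -0.002], [-0.002, -0.0, -1.0]]
force: [-0.9, -7.4, -2.3]
opening: 0.338
grasp_force: 29.9
```

The shoulder has stopped against the plate: y is stalled while the force rises. Lowering onto the window edges.

Emit:
jog_arm(rows="0 0.001 0 0.002 0 0 0; 0 0.001 0 0.003 0 0 0; 0 0.001 0 0.004 0 0 0; 0 0.001 0 0.005 0 0 0; 0 0.001 0 0.005 0 0 0; 0 0.001 0 0.005 0 0 0")

```text
time_s: 60.33
position: [0.51, 0.0675, 0.1403]
tcp_rot: [[0.106, 0.994, 0.0], [0.994, -0.106, -0.003], [-0.003, 0.0, -1.0]]
force: [-2.7, -9.1, 1.1]
opening: 0.341
grasp_force: 30.0
```

```bash
echo ".006 0 .002 0
.002 0 0 0
.001 0 .005 0" >> hist.txt
python3 m.py
```

```text
cmd [0.5098 0.0694 0.1402] meas-cmd mm [ 0.2119 -1.8478  0.0921]
t 60.3 p [0.5098 0.0694 0.1402] th 83.8 op 0.341 gf 30.0 f [-2.7 -9.1  1.1] j6 1
scene bar_tip 4 [0.5312 0.2823 0.1298] [0.0022 0.0016 0.0008]
scene near_window 4 [0.5154 0.0916 0.1281] [0.0012 0.0009 0.0017]
scene far_window 4 [0.5267 0.2559 0.1288] [0.0014 0.002  0.0011]
scene bar_handle 1 [ 0.5201  0.1763 -0.0034] [0. 0. 0.]
side bar_tip 4 [0.5312 0.2774 0.1255] [0.0092 0.0827 0.0012]
side near_window 4 [0.5119 0.089  0.1296] [0.0013 0.0006 0.0021]
side far_window 4 [0.5274 0.2553 0.1285] [0.0011 0.0022 0.0018]
side bar_handle 4 [0.5067 0.0648 0.122 ] [0.0006 0.0003 0.0023]
```

Emit:
jog_arm(rows="0.45 0.001 0 0 0 0 0; 0.6 0 0 0 0 0 0; 0.7 0 0 0 0 0 0; 0.7 0 0 0 0 0 0; 0.7 0 0 -0.03 0 0 0; 0.7 0 0 -0.08 0 0 0; 0.7 0 0 -0.15 0 0 0; 0.7 0 0 -0.22 0 0 0; 1 -0.2 0 -0.3 0 0 0; 1 -0.3 0 -0.3 0 0 0; 1 -0.3 0 -0.3 0 0 0; 1 -0.3 0 -0.3 0 0 0; 1 -0.3 0 -0.3 0 0 0; 1 -0.3 0 -0.3 0 0 0")

```text
time_s: 63.5
position: [0.494, -0.0811, 0.2901]
tcp_rot: [[0.11, 0.994, 0.001], [0.994, -0.11, 0.0], [0.0, 0.001, -1.0]]
force: [0.4, 0.0, -0.2]
opening: 0.975
grasp_force: 0.0
```

```bash
echo "-.3 0 -.3 0" >> hist.txt
python3 m.py
python3 - <<'E'
from h import *
c=capture("wrist"); st=cmd(); g=cv2.cvtColor(c["pixels"],cv2.COLOR_RGB2GRAY)
n=np.array([.5118,.0945])
# profile along the bar axis, at handle top height: dark handle -> bright plate
s=np.arange(-.06,.012,.002)
for off in (0,.011,-.011):
    print(off,[int(cv2.getRectSubPix(g,(1,1),tuple(map(float,proj(c,[*(n+a*u84+off*v84),.136],st))))[0,0]) for a in s])
for k in("scene","side"):
  c=capture(k)
  for l in ("cover","tray1","vial1"):
    for d in spot_point(l,c): 
      if d["conf"]>.4: print(k,l,np.array(d["point"]),round(d["conf"],2))
E
```

```text
cmd [ 0.4937 -0.0798  0.2902] meas-cmd mm [ 0.2875 -1.2939 -0.0617]
t 63.5 p [ 0.4937 -0.0798  0.2902] th 83.8 op 0.975 gf 0.0 f [ 0.4  0.  -0.2] j6 -16
scene bar_tip 4 [0.5325 0.2811 0.1299] [0.0008 0.0008 0.0008]
scene near_window 4 [0.5124 0.0925 0.129 ] [0.0023 0.0113 0.0017]
scene far_window 4 [0.5272 0.2558 0.1273] [0.0015 0.0016 0.0012]
scene bar_handle 4 [0.5101 0.0654 0.1264] [0.0013 0.0014 0.0006]
side bar_tip 4 [0.5333 0.2283 0.1008] [0.0639 0.1373 0.0516]
side near_window 4 [0.5112 0.0905 0.1273] [0.0005 0.0006 0.0008]
side far_window 4 [0.5294 0.257  0.1269] [0.0026 0.0365 0.0207]
side bar_handle 4 [0.5087 0.0648 0.1225] [0.0006 0.0009 0.0011]
0 [78, 76, 76, 80, 36, 9, 40, 65, 66, 66, 50, 39, 66, 67, 58, 33, 51, 61, 59, 43, 34, 62, 60, 58, 34, 53, 55, 59, 59, 60, 60, 60, 60, 60, 60, 60]
0.011 [76, 77, 77, 78, 53, 13, 17, 33, 27, 23, 22, 30, 21, 33, 19, 28, 29, 26, 28, 27, 34, 29, 28, 22, 25, 28, 31, 28, 27, 26, 25, 25, 24, 24, 25, 25]
-0.011 [153, 151, 149, 139, 41, 18, 41, 60, 59, 53, 43, 32, 50, 51, 49, 30, 47, 53, 50, 36, 38, 52, 52, 50, 28, 46, 51, 52, 51, 51, 51, 51
[... 287 characters left out ...]
782 0.1312] 0.5
scene tray1 [0.5178 0.1721 0.0125] 0.49
scene vial1 [ 0.675   0.2707 -0.0018] 0.74
scene vial1 [ 0.5727 -0.0547  0.0004] 0.66
scene vial1 [0.5157 0.0904 0.1258] 0.6
scene vial1 [0.3863 0.1462 0.0015] 0.5
scene vial1 [ 0.5952  0.407  -0.0029] 0.49
side cover [0.5199 0.1746 0.0748] 0.92
side cover [0.5079 0.0653 0.1236] 0.56
side tray1 [ 0.4008 -0.4834 -0.0018] 0.87
side tray1 [0.5165 0.1776 0.011 ] 0.63
side tray1 [0.5197 0.1728 0.0421] 0.58
side tray1 [0.522  0.172  0.0287] 0.57
side tray1 [0.5197 0.1745 0.0595] 0.48
side vial1 [0.5965 0.4102 0.0027] 0.5
side vial1 [ 0.3884  0.1449 -0.0002] 0.5
side vial1 [ 0.6774  0.2729 -0.0015] 0.5
side vial1 [ 0.5699 -0.0521 -0.0023] 0.49
```

```bash
python3 -c "
from rig import bot
print(bot.hand_in())"
```

```text
the job is handed in; nothing more can be done
None
```

The job is handed in: all four trays and the cover are stacked and seated on the deck, the carry bar is back through both end plates with its handle against the near one, and all four vials are still standing; no verdict came back.

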